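# Load the melt tester's carriage and index it under the head

### The arm

A 6-joint arm with a two-finger parallel gripper is mounted at the origin on the work surface. World frame = base frame: x ahead of the robot, y to its left, z up, the work surface at z = 0. Lengths are in mm, angles in rad, forces in N, time in s.
With the tool pointing down it reaches from about 350 to 875 mm from the base axis. Payload 4.2 kg.
Tool frame: the origin (TCP) lies on the mounting face of the last link; the fingertips stand 173 mm ahead of it and the grasp point (between the pads) lies 155 mm ahead of it; z points along the fingers, y is the line along which they close (so a half turn about z gives the same grasp; the last joint's range is limited). The gripper opens to 85 mm and grips with 20 to 120 N. Pads are 22 mm wide; open, the fingers measure 114 mm over their backs; the gripper's body (76 mm by 85 mm) begins 54 mm behind the grasp point. The pads swing forward as they close: fully open they stand 13 mm farther back than shut.
Start: joints at [-1.024, 0.385, 0.008, 0, -1.194, -0.259], TCP at [177.419, -599.268, 404.712] pointing down, gripper open.
Joint ranges: [-3.14, 3.14], [-1.21, 2.06], [-1.07, 1.41], [-3.16, 2.05], [-2.99, -0.16], [-3.1, 3.1]. Speed limits (rad/s): [2.79, 2.79, 3.14, 3.14, 3.14, 3.14].

### API

Orientations are given as a unit quaternion [x, y, z, w].
In Python, from bench import arm gives the robot as it stands. The module is installed in compiled form; this text tells all that it offers.
- The arm moves only by the tool move_arm, never from a script. Its arguments are lists of equal length, an entry for each row: "fingers": the finger opening in mm, from 0 to 85.4; "travel": the shift along the tool's x, y, z in mm, a list of three; "dr": the turn, a rotation vector about the tool's x, y, z in rad, a list of three. A call has 1 to 10 rows; each row is the pose to reach, as a shift and turn from the pose commanded when the call began, along the tool's axes at that moment; what a row does not reach only later rows make up. A row lasts 1/10 s, in which the tool goes at most 50 mm and 8.59 degrees, less where a joint would pass 70% of its speed; a pose out of reach is approached as far as the arm can. A call with a gripper value outside its range is refused whole. The fingers move at their own pace and stop on an object; the grip force is fixed at half the most. Time passes only in rows, so rows that repeat a pose let the fingers close. It gives the time, the measured TCP pose, the force, the opening and the grip force at its end, in the units of the state.
- arm.read_state(): the state, without advancing time (a new reading comes with each control period).
- arm.get_image(name): name is "scene" or "top" or "wrist"; returns the picture (400x640x3 uint8, red, green, blue); there is no depth.
- arm.camera_model(name): a dict with "intrinsics" (3x3 intrinsics, pixels), "pose" (4x4, takes a point from camera to world coordinates). Camera axes: x right, y up, looking along -z (the intrinsics and any distortion apply to the point x, -y, -z); pixel columns grow to the right and rows downward; lengths in mm; the calibration is good to about 2 mm. A picture is of the moment at which its call begins: read the wrist's pose just before it. camera_model takes no time and is no camera call; for the wrist camera it gives the pose at the moment of the call.
- arm.job_done(): hands the job in; it is judged then, once.
The state is a dict: "clock": time; "joints": joint angles; "joint_vel": joint speeds; "joint_efforts": joint torques, N m; "position": TCP position; "ee_rot": TCP orientation; "contact_force": force on the tool from outside, world axes, zero at the start; "wrist_torque": the same for the moment, N m; "gripper_width": finger opening in mm; "grasp_force": force on a finger pad.
Only numpy, scipy, OpenCV 4.12 (cv2) and the standard library are available. Lean on these libraries where they do the work, as an engineer would, in place of code of your own. Each camera call takes 0.05 s, during which the arm holds its last target. There are 200 camera calls.

### The job

Stand the open steel pot upright in the seat of the tester's carriage and let go of it; then push the carriage by its upright tab along the rail until it has clicked into its detent under the overhanging head, without running past it. The pot must stay upright in the seat, and the cup, the jar and the canister must be left where they stand.

Things in the scene. Friction and masses are not known exactly. Their poses are not given: they have to be found in the camera images.
- tester: The fixed blue bench tester: low base 100 mm wide with two steel rails along its y axis (tops 34 mm high, y -167 to +187 mm), a column at its -y end (140 x 130 mm, 360 mm high) and a head overhanging the rails. Origin: on the bench below the middle of the rails; x across the rails, y along them away from the column, z up. It stands at a different yaw each time.
- carriage (a joint): Travel of the aluminium carriage in m, growing towards the column (tester -y); limits -0.004 and 0.230. It starts between 0 and 0.04, out in the open. The spring detent under the head is at 0.190: bumps of 3 to 5 N lie about 8 mm before and after it, and between them the carriage snaps to the middle. Rail friction about 1 N.
- seat (a point): Centre of the carriage's seat, on its deck, 46 mm above the bench (deck 84 mm across the rails, 100 mm along, 10 mm thick). The seat is a square of 56 mm inside a low rim 4 mm wide, 5 mm high. Axes as the tester's. Moves with the carriage.
- tab (a point): Middle of the outer (+y) face of the carriage's upright push tab, 76 mm above the bench: an aluminium plate 64 mm wide (x), 8 mm thick (y), rising from the deck to 96 mm above the bench, at the carriage's +y end; this face is 55 mm from the seat's centre. Axes as the tester's; push towards -y.
- station (a point): Fixed point where the seat's centre is when the carriage sits in the detent under the head (tester x = 0, y = -80 mm, z = 46 mm); small steel marks stand there on both sides of the base. A steel probe hangs over it from the head, its lower end 144 mm above the bench.
- pot: The open, straight-sided plain steel pot, 44 mm in diameter, 45 mm high, wall 3 mm, 0.16 kg, standing on the bench in one of three places to the near left of the tester. Origin: centre of its underside, z up.
- cup: Bystander: white plastic cup, open, flared, rim 54 mm in diameter, 52 mm high. Origin: centre of its underside, z up.
- jar: Bystander: amber glass jar with a white cap, 48 mm in diameter, 68 mm high. Origin: centre of its underside, z up.
- canister: Bystander: blue lidded canister, 80 mm in diameter, 88 mm high, standing to the near right of the tester. Origin: centre of its underside, z up.
- head_edge (a point): Middle of the lower +y edge of the overhanging head, 170 mm above the bench, tester y = -5 mm. The head is 160 mm wide (x), reaches from here to the column, and its top is 300 mm high (hand wheel to 355 mm). At the station the tab's outer face is 20 mm inside this edge, so no upright gripper fits: lean the tool back, its body towards +y.
Things that resemble listed ones, but are neither listed nor needed, are in the scene too. What is shaped like the pot but brown is not meant.

How it is judged (in metres and radians):
On the way, in this order (a step that is already met when the one before it is completed fails the run):
1. the pot stands upright in the seat, let go, while the carriage is still out in the open (travel under 0.10 m) (horizontal distance between pot and seat below 0.012 m and z of pot in the frame of seat between -0.003 and 0.003 m and angle between pot's own z axis and vertical below 0.08 rad and contact force between the fingers and pot below 0.1 N and value of joint carriage below 0.1 m), for 0.2 s.
2. the carriage has clicked into the detent under the head (travel 0.186 to 0.194 m) (value of joint carriage between 0.186 and 0.194 m), for 0.2 s.
At the end, for the whole second after the job is handed in: The carriage rests in the detent under the head (travel within 4 mm of 0.190 m), the pot stands still and upright (within 0.08 rad) on the seat's floor, inside the rim (within 12 mm of its centre), and cup, jar and canister stand upright within 30 mm of where they were (all of step 2 and velocity of joint carriage between -0.01 and 0.01 m/s and horizontal distance between pot and seat below 0.012 m and z of pot in the frame of seat between -0.003 and 0.003 m and angle between pot's own z axis and vertical below 0.08 rad and linear speed of pot below 0.02 m/s and distance of each of cup, jar, canister from where it was at the start of the episode below 0.03 m and angle between each of cup, jar, canister's own z axis and vertical below 0.2 rad); the robot touches nothing.
It fails at once if the carriage runs past the station by more than 20 mm (value of joint carriage above 0.21 m).
It fails at once if the pot is tipped by more than 0.6 rad (angle between pot's own z axis and vertical above 0.6 rad).
It fails at once if the cup, the jar or the canister is knocked over or shifted by more than 30 mm (distance of any of cup, jar, canister from where it was at the start of the episode above 0.03 m or angle between any of cup, jar, canister's own z axis and vertical above 0.5 rad).
It also fails if it takes over 51 s, if anything falls off the work surface, if the arm or the gripper's body presses on something with over 40 N, if the wrist force passes 120 N, or if a joint passes its speed limit or range.

## Working session

There is one attempt and no reset: what is moved stays moved. The work goes in short steps, Python scripts to look and compute and a tool call to move; the robot and the scene stay as the last step left them, time stands still between calls to the robot, and variables do not carry over. Pictures are saved under pics/ and viewed, at most 10 in all, crops included, and the job is handed in when it is done.

Besides the shell and the picture viewer there is one more tool, called after "Emit:" as name(argument=value, ...) on one line, values as JSON. move_arm: Moves the arm, as the interface text tells. Its arguments: {"type":"object","properties":{"fingers":{"type":"array","items":{"type":"number"}},"travel":{"type":"array","items":{"type":"array","items":{"type":"number"}}},"dr":{"type":"array","items":{"type":"array","items":{"type":"number"}}}},"required":["fingers","travel","dr"]}

```bash
mkdir -p pics; cat > h.py <<'E'
import numpy as np, cv2
from scipy.spatial.transform import Rotation as R
from bench import arm
def ray(cm,u,v):
    K=np.array(cm["intrinsics"]);P=np.array(cm["pose"])
    d=np.linalg.inv(K)@[u,v,1]; d=np.array([d[0],-d[1],-d[2]])
    return P[:3,3],P[:3,:3]@d
def onz(cm,u,v,z):
    o,d=ray(cm,u,v); return o+d*(z-o[2])/d[2]
def proj(cm,p):
    K=np.array(cm["intrinsics"]);P=np.array(cm["pose"])
    c=P[:3,:3].T@(np.array(p,float)-P[:3,3]); q=K@[c[0],-c[1],-c[2]]; return q[:2]/q[2]
def save(name,im): cv2.imwrite(f"pics/{name}.png",im[...,::-1])
E
python3 - <<'E'
from h import *
for n in("scene","top"):
    im=arm.get_image(n);save(n,im);cm=arm.camera_model(n);print(n,cm)
print(arm.read_state())
E
```

```text
scene {'intrinsics': array([[453.4031921 ,   0.        , 318.56674287],
       [  0.        , 453.4031921 , 199.55418318],
       [  0.        ,   0.        ,   1.        ]]), 'pose': array([[ 4.87126369e-01, -7.45281793e-01,  4.55261408e-01,
         9.90761784e+02],
       [ 8.73292918e-01,  4.10784800e-01, -2.61945276e-01,
        -2.61442841e+02],
       [ 8.20857843e-03,  5.25177014e-01,  8.50953420e-01,
         1.11334687e+03],
       [ 0.00000000e+00,  0.00000000e+00,  0.00000000e+00,
         1.00000000e+00]])}
top {'intrinsics': array([[370.03550115,   0.        , 318.43046188],
       [  0.        , 370.03550115, 202.00194562],
       [  0.        ,   0.        ,   1.        ]]), 'pose': array([[ 1.65982952e-02,  9.92391389e-01, -1.21999294e-01,
         3.58282681e+02],
       [-9.99777853e-01,  1.48876726e-02, -1.49198394e-02,
         3.70014508e+01],
       [-1.29900346e-02,  1.22219836e-01,  9.92418042e-01,
         9.58442404e+02],
       [ 0.00000000e+00,  0.00000000e+00,  0.00000000e+00,
         1.00000000e+00]])}
{'clock': 0.1, 'joints': array([-1.02444597e+00,  3.85459758e-01,  6.78414414e-03, -4.05356115e-04,
       -1.19401500e+00, -2.58630556e-01]), 'joint_vel': array([-0.00093366, -0.00106778,  0.00431931,  0.00184955, -0.00111938,
       -0.00070501]), 'joint_efforts': array([-5.57683215e-04, -3.93319845e+01,  1.88928777e+01,  4.19793516e+00,
       -2.60190034e-03,  1.06980856e-06]), 'position': array([ 177.35153538, -599.12153076,  403.75554414]), 'ee_rot': array([-1.43290158e-01,  9.89680250e-01,  9.45248758e-04, -1.97670273e-04]), 'contact_force': array([ 0.39857774,  0.02183885, -0.31583659]), 'wrist_torque': array([-0.03466074, -0.01292235,  0.02528881]), 'grasp_force': 0.0, 'gripper_width': 85.57187501750504}
```

View pics/scene.png

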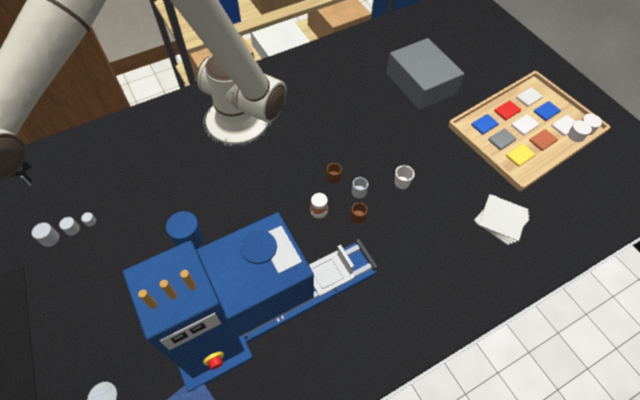

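View pics/top.png

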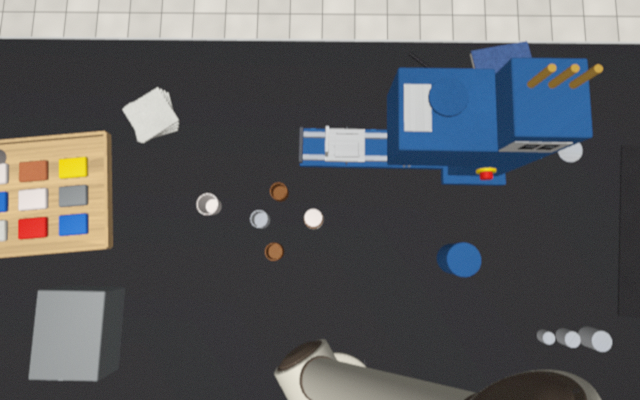

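Candidates for the pot in the top view are steel-grey at (260,219), brown at (278,191) and (274,252), and the white flared cup at (208,204). The steel-grey, straight-sided one fits the description. I'll confirm it in an enlarged crop.

```bash
python3 - <<'E'
from h import *
t=cv2.imread("pics/top.png")[105:270,190:430]; s=cv2.imread("pics/scene.png")[150:310,290:390]
t=cv2.resize(t,None,fx=3.3,fy=3.3,interpolation=cv2.INTER_CUBIC)
cv2.imwrite("pics/crop.png",t)
cv2.imwrite("pics/crop2.png",cv2.resize(s,None,fx=3.7,fy=3.7,interpolation=cv2.INTER_CUBIC))
cm=arm.camera_model("top");cs=arm.camera_model("scene")
print("pot rim",onz(cm,260,218,45),"scene",onz(cs,360,183,45))
for n,u,v,z in(("jar",313,217,68),("cup",208,203,52),("can",458,258,88),("br1",278,190,45),("br2",274,251,45)):print(n,onz(cm,u,v,z))
E
```

```text
pot rim [428.44190571 194.93388893  45.        ] scene [427.73614799 197.18151199  45.        ]
jar [431.08808148  62.88716604  68.        ]
cup [463.11845507 324.13592607  52.        ]
can [ 339.49932226 -275.27412579   88.        ]
br1 [499.2954248  152.34794979  45.        ]
br2 [347.94165973 157.63307268  45.        ]
```

View pics/crop.png

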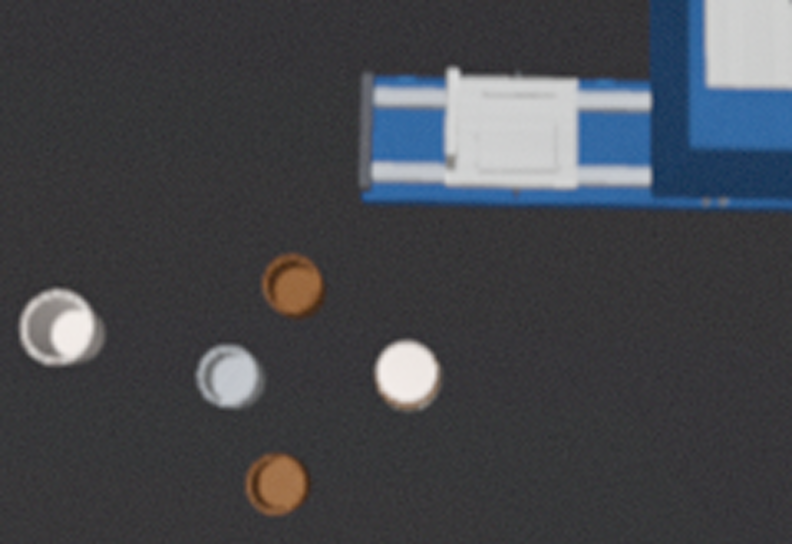

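View pics/crop2.png

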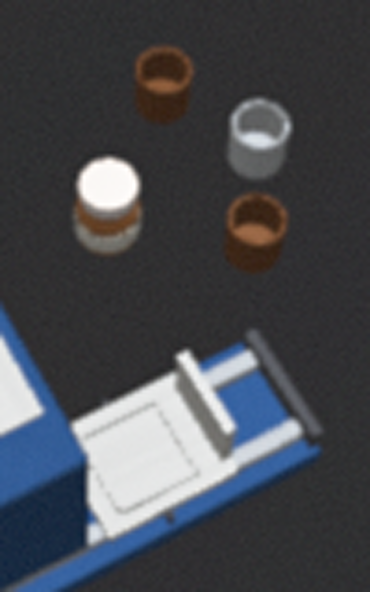

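Crop shows the steel pot at crop (230,377), i.e. top (260,219). It is open and grey, and it differs from the brown pots and the flared white cup. The carriage deck spans crop x 446–578, y 77–188, with the tab at its left.

```bash
python3 - <<'E'
from h import *
cm=arm.camera_model("top");cs=arm.camera_model("scene")
T=lambda x,y,z:onz(cm,190+(x+.5)/3.3-.5,105+(y+.5)/3.3-.5,z)
S=lambda x,y,z:onz(cs,290+(x+.5)/3.7-.5,150+(y+.5)/3.7-.5,z)
def yaw(a,b): d=b-a; return np.degrees(np.arctan2(d[0],-d[1]))
a,b=T(374,95.5,34),T(650,101,34);c,d=T(374,170.5,34),T(650,176,34)
print("rails",a,b,c,d,yaw(a,b),yaw(c,d))
for p in((578,79),(578,188),(446,188)):print("deck",T(*p,46))
e=[T(*p,46) for p in((476,168),(556,172),(560,122))];print("rim",e)
print("scene seat corners",[S(*p,46) for p in((155,404),(199,473),(124,513),(84,440))])
print("scene tab top",S(184,350,96),S(228,431,96)); print("top tab top",T(453,68,96),T(451,165,96))
print("rail end scene", S(253,357,34),S(298,428,34))
g=cv2.imread("pics/top.png"); hsv=cv2.cvtColor(g,cv2.COLOR_BGR2HSV)
E
```

```text
rails [648.9608204   93.65734705  34.        ] [ 647.23645567 -121.35609776   34.        ] [589.04140669  92.35655666  34.        ] [ 587.54336136 -121.00575289   34.        ] -0.45949081540156284 -0.4022747260654569
deck [660.25940361 -64.06357644  46.        ]
deck [574.48297248 -64.17571045  46.        ]
deck [573.1212385   36.37421467  46.        ]
rim [array([589.041767  ,  13.67609891,  46.        ]), array([586.73023306, -47.39369904,  46.        ]), array([626.01496814, -50.32081806,  46.        ])]
scene seat corners [array([591.49635496,   9.3017418 ,  46.        ]), array([649.84667508,   9.96477355,  46.        ]), array([649.96888849, -48.363066  ,  46.        ]), array([591.17826316, -46.55641975,  46.        ])]
scene tab top [585.45666125  33.42302362  96.        ] [649.93042686  28.79793682  96.        ]
top tab top [650.88405813  32.59605674  96.        ] [578.37515539  33.04124841  96.        ]
rail end scene [589.26734519  91.58299712  34.        ] [650.79299578  90.23360454  34.        ]
```

```bash
cat >> h.py <<'E'
def down(lean=0):  # tool y = -world x, leaned so body goes to +y
    l=np.radians(lean); z=np.array([0,-np.sin(l),-np.cos(l)]); y=np.array([-1.,0,0]); return np.c_[np.cross(y,z),y,z]
def plan(p,Rt,d=155):  # p: world target of the point d ahead of TCP
    s=arm.read_state(); R0=R.from_quat(s["ee_rot"]); 
    tcp=np.array(p,float)-Rt[:,2]*d
    print("at",s["clock"],s["position"].round(1),"tip",(s["position"]+R0.as_matrix()[:,2]*d).round(1),"F",s["contact_force"].round(1),"w",round(s["gripper_width"],1),"j",s["joints"].round(2))
    print(" travel",(R0.inv().apply(tcp-s["position"])).round(1),"dr",(R0.inv()*R.from_matrix(Rt)).as_rotvec().round(3))
E
python3 - <<'E'
from h import *
plan([410,-150,230],down()); plan([428,196,200],down())
E
```

```text
at 0.1 [ 177.4 -599.1  403.8] tip [ 177.2 -598.8  248.8] F [ 0.4  0.  -0.3] w 85.6 j [-1.02  0.39  0.01 -0.   -1.19 -0.26]
 travel [-350.5  364.7   19.4] dr [ 2.000e-03  1.000e-03 -1.283e+00]
at 0.1 [ 177.4 -599.1  403.8] tip [ 177.2 -598.8  248.8] F [ 0.4  0.  -0.3] w 85.6 j [-1.02  0.39  0.01 -0.   -1.19 -0.26]
 travel [-465.9  691.3   50. ] dr [ 2.000e-03  1.000e-03 -1.283e+00]
```

Emit:
move_arm(fingers=[80,80,80,80,80,80,80,80,80,80], travel=[[-350,365,20],[-350,365,20],[-350,365,20],[-350,365,20],[-350,365,20],[-350,365,20],[-350,365,20],[-350,365,20],[-350,365,20],[-350,365,20]], dr=[[0,0,-1.283],[0,0,-1.283],[0,0,-1.283],[0,0,-1.283],[0,0,-1.283],[0,0,-1.283],[0,0,-1.283],[0,0,-1.283],[0,0,-1.283],[0,0,-1.283]])

```text
clock: 1.1
position: [406.8, -153.3, 384.9]
ee_rot: [0.708, -0.707, 0.0, -0.0]
contact_force: [0.9, -1.2, 0.4]
gripper_width: 79.9
grasp_force: 0.0
```

```bash
python3 - <<'E'
from h import *
plan([428,170,190],down())
E
```

```text
at 1.1 [ 406.8 -153.3  384.9] tip [ 406.8 -153.3  229.9] F [ 0.9 -1.2  0.4] w 79.9 j [ 0.02  0.07 -0.46 -0.   -1.04 -0.01]
 travel [-323.3  -21.7   39.9] dr [-0.     0.     0.002]
```

Emit:
move_arm(fingers=[80,80,80,80,80,80,80,80], travel=[[-323,-21,40],[-323,-21,40],[-323,-21,40],[-323,-21,40],[-323,-21,40],[-323,-21,40],[-323,-21,40],[-323,-21,40]], dr=[[0,0,0],[0,0,0],[0,0,0],[0,0,0],[0,0,0],[0,0,0],[0,0,0],[0,0,0]])

```text
clock: 1.9
position: [427.7, 170.6, 344.1]
ee_rot: [0.709, -0.706, -0.0, 0.0]
contact_force: [-0.8, -0.8, -0.0]
gripper_width: 79.8
grasp_force: 0.0
```

```bash
python3 - <<'E'
from h import *
cm=arm.camera_model("wrist"); im=arm.get_image("wrist"); save("w1",im)
print(np.array(cm["pose"]).round(2),cm["intrinsics"][0][0],"expect pot",proj(cm,[428,196,45]))
plan([428,196,100],down())
E
```

```text
[[-1.0000e+00  0.0000e+00  0.0000e+00  4.2768e+02]
 [-0.0000e+00 -9.6000e-01 -2.8000e-01  1.0139e+02]
 [ 0.0000e+00 -2.8000e-01  9.6000e-01  3.1291e+02]
 [ 0.0000e+00  0.0000e+00  0.0000e+00  1.0000e+00]] 275.70861800601523 expect pot [317.33139814 211.73071279]
at 1.95 [427.5 169.1 344.2] tip [427.2 168.9 189.2] F [-1.1 -0.5  1.2] w 79.7 j [ 0.73  0.16 -0.47 -0.   -0.94 -0.73]
 travel [-27.   -0.7  89.2] dr [ 0.001 -0.001  0.003]
```

View pics/w1.png

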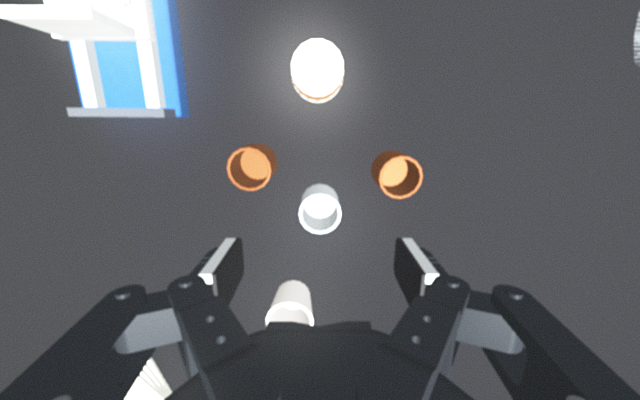

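The wrist image shows the steel pot's rim at (320,213), about 2 px from where I predicted it. The brown pots sit at (250,168) and (400,177), clear of the finger line.

```bash
python3 - <<'E'
from h import *
cm=arm.camera_model("wrist")
p=onz(cm,319.7,213,45);print(p); plan([*p[:2],100],down()); plan([*p[:2],29],down())
E
```

```text
[425.09928559 195.73641096  45.        ]
at 1.95 [427.5 169.1 344.2] tip [427.2 168.9 189.2] F [-1.1 -0.5  1.2] w 79.7 j [ 0.73  0.16 -0.47 -0.   -0.94 -0.73]
 travel [-26.7   2.2  89.2] dr [ 0.001 -0.001  0.003]
at 1.95 [427.5 169.1 344.2] tip [427.2 168.9 189.2] F [-1.1 -0.5  1.2] w 79.7 j [ 0.73  0.16 -0.47 -0.   -0.94 -0.73]
 travel [-26.8   2.1 160.2] dr [ 0.001 -0.001  0.003]
```

Emit:
move_arm(fingers=[76,74,74,74,74,74,74,74,74], travel=[[-27,1.5,40],[-27,1.5,80],[-27,1.5,100],[-27,1.5,120],[-27,1.5,135],[-27,1.5,148],[-27,1.5,156],[-27,1.5,160],[-27,1.5,160]], dr=[[0,0,0],[0,0,0],[0,0,0],[0,0,0],[0,0,0],[0,0,0],[0,0,0],[0,0,0],[0,0,0]])

```text
clock: 2.85
position: [426.2, 194.2, 184.9]
ee_rot: [-0.707, 0.707, -0.0, -0.0]
contact_force: [-0.8, 0.7, 0.2]
gripper_width: 74.1
grasp_force: 0.0
```

Emit:
move_arm(fingers=[60,50,30,30,30,30,30,30], travel=[[0,0,0],[0,0,0],[0,0,0],[0,0,0],[0,0,0],[0,0,0],[0,0,0],[0,0,0]], dr=[[0,0,0],[0,0,0],[0,0,0],[0,0,0],[0,0,0],[0,0,0],[0,0,0],[0,0,0]])

```text
clock: 3.65
position: [426.3, 194.9, 185.7]
ee_rot: [0.707, -0.707, 0.0, -0.001]
contact_force: [-1.3, -0.5, 6.3]
gripper_width: 41.9
grasp_force: 61.3
```

Emit:
move_arm(fingers=[30,30,30,30,30,30,30,30,30,30], travel=[[0,0,-10],[0,0,-40],[0,0,-80],[0,0,-125],[25,-25,-140],[60,-60,-140],[95,-90,-140],[130,-120,-140],[160,-150,-140],[160,-150,-140]], dr=[[0,0,0],[0,0,0],[0,0,0],[0,0,0],[0,0,0],[0,0,0],[0,0,0],[0,0,0],[0,0,0],[0,0,0]])

```text
clock: 4.65
position: [578.4, 31.4, 324.6]
ee_rot: [-0.705, 0.709, -0.0, 0.0]
contact_force: [-1.7, -0.3, -2.0]
gripper_width: 41.8
grasp_force: 61.6
```

```bash
python3 - <<'E'
from h import *
plan([619,-17,170],down())
save("w2",arm.get_image("wrist")); save("t2",arm.get_image("top"))
c=arm.camera_model("wrist");print(proj(c,[619,-17,46]),proj(c,[619,38,96]))
E
```

```text
at 4.65 [578.4  31.4 324.6] tip [578.5  31.3 169.6] F [-1.7 -0.3 -2. ] w 41.8 j [ 0.33  0.38 -0.22  0.   -0.97 -0.34]
 travel [ 48.2 -40.8  -0.4] dr [-0.001 -0.001 -0.005]
[268.10833082 137.99750293] [260.62751179 216.73664951]
```

View pics/w2.png

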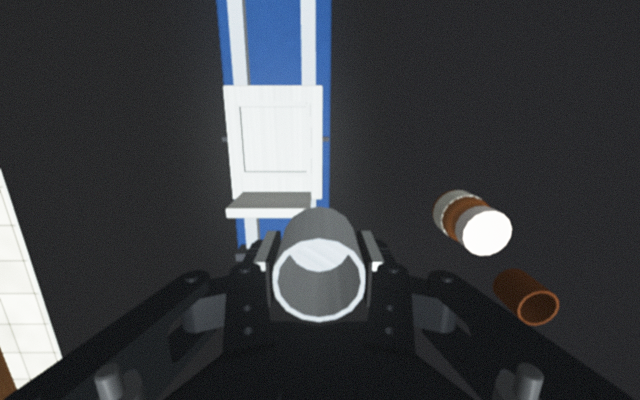

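The pot is gripped and hangs upright. The seat frame shows its corners near (241,106), (308,107), (308,173) and (244,171), and the tab's top edge lies at v≈209–217.

```bash
python3 - <<'E'
from h import *
c=arm.camera_model("wrist"); im=cv2.cvtColor(cv2.imread("pics/w2.png"),cv2.COLOR_BGR2GRAY)
cv2.imwrite("pics/c3.png",cv2.resize(im[75:230,205:345],None,fx=3.8,fy=3.8,interpolation=cv2.INTER_CUBIC))
q=[onz(c,*p,46) for p in((241,106),(308,107),(308,173),(244,171))];print(np.round(q,1),np.mean(q,0))
print("deck -y corners",onz(c,224.5,86.5,46),onz(c,322.5,86,46))
print("deck +y right corner",onz(c,322,198,46))
print("tab top outer",onz(c,226,208,96),onz(c,228,217,96),onz(c,308,214,96))
E
```

```text
[[640.7 -43.9  46. ]
 [583.6 -42.9  46. ]
 [584.3  14.4  46. ]
 [642.5  12.4  46. ]] [612.76178361 -14.98096279  46.        ]
deck -y corners [653.21374557 -59.43917803  46.        ] [571.20173539 -59.59443171  46.        ]
deck +y right corner [571.57602423  38.26293302  46.        ]
tab top outer [644.62788595  30.89073112  96.        ] [643.79779252  38.10881795  96.        ] [582.96328388  35.94244827  96.        ]
```

View pics/c3.png

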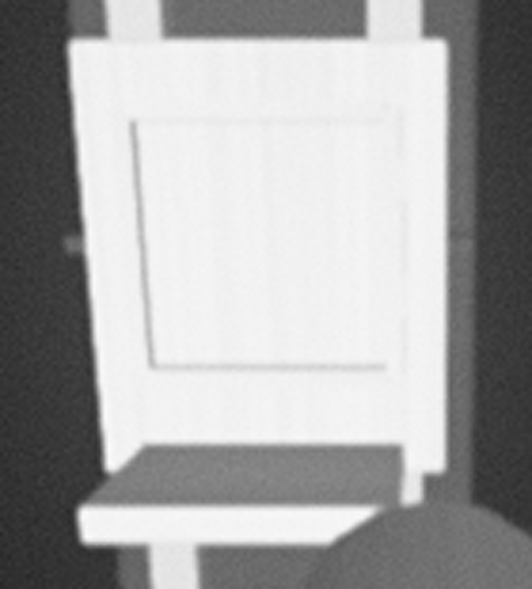

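```bash
python3 - <<'E'
from h import *
c=arm.camera_model("wrist"); w=arm.get_image("wrist"); save("w3",w)
a=cv2.cvtColor(cv2.imread("pics/w2.png"),cv2.COLOR_BGR2GRAY)[60:235,200:300].astype(np.float32)
b=cv2.cvtColor(cv2.imread("pics/w3.png"),cv2.COLOR_BGR2GRAY)[60:235,200:300].astype(np.float32)
(dx,dy),_=cv2.phaseCorrelate(a,b,cv2.createHanningWindow(a.shape[::-1],cv2.CV_32F)); print("shift",dx,dy)
f=lambda u,v,z:onz(c,u+dx,v+dy,z).round(1)
C=lambda x,y,z:f(205+(x+.5)/3.8-.5,75+(y+.5)/3.8-.5,z)
print("rim",[C(*p,48) for p in((134,121),(404,121),(405,367),(152,367))])
print("deck",[C(*p,46) for p in((69,39),(447,39),(445,470))])
print("tab outer top",C(83,544,96),C(330,544,96),"inner",C(78,507,96),C(375,507,96)); print("rails",C(134,1,34),C(395,1,34),C(173,580,34))
plan([618,-17,170],down())
E
```

```text
shift -3.8804824545317373 -2.7018381257815207
rim [array([644.2, -45.6,  48. ]), array([584.3, -45.4,  48. ]), array([584.8,   9.9,  48. ]), array([644.7,   9.7,  48. ])]
deck [array([657.5, -62.8,  46. ]), array([574.6, -62.6,  46. ]), array([575.4,  35.9,  46. ])]
tab outer top [647.8  36.5  96. ] [598.5  36.8  96. ] inner [648.   28.8  96. ] [589.3  29.   96. ]
rails [645.9 -72.2  34. ] [586.4 -72.   34. ] [647.7  69.5  34. ]
at 4.8 [575.5  34.4 324.5] tip [575.2  34.4 169.5] F [-0.1  0.8 -1.7] w 42.3 j [ 0.34  0.37 -0.23 -0.   -0.97 -0.34]
 travel [ 51.4 -42.5  -0.6] dr [ 0.002  0.    -0.001]
```

```bash
python3 - <<'E'
from h import *
c=arm.camera_model("wrist")
print(onz(c,319.5,279.5,184), proj(c,[575.4,34.4,184])); o=proj(c,[575.4,34.4,184])
print(onz(c,273,279,184)[0]-onz(c,366,279,184)[0])
E
```

```text
[574.38347975  36.27471896 184.        ] [317.23914338 275.85390544]
41.99953041108233
```

Emit:
move_arm(fingers=[30,30,30,30,30,30,30], travel=[[20,-15,0],[45,-35,0],[53,-41,10],[53,-41,35],[53,-41,60],[53,-41,66],[53,-41,66]], dr=[[0,0,0],[0,0,0],[0,0,0],[0,0,0],[0,0,0],[0,0,0],[0,0,0]])

```text
clock: 5.5
position: [616.4, -17.5, 258.0]
ee_rot: [0.708, -0.707, -0.001, 0.001]
contact_force: [0.8, -0.3, -1.8]
gripper_width: 41.8
grasp_force: 61.6
```

```bash
python3 - <<'E'
from h import *
c=arm.camera_model("wrist"); w=arm.get_image("wrist"); save("w4",w)
print(proj(c,[616,-18,46]))
s=arm.get_image("scene")[230:330,280:400]
b=cv2.resize(s,None,fx=4,fy=4,interpolation=cv2.INTER_CUBIC)
save("c4",np.hstack([cv2.copyMakeBorder(b,0,0,0,0,0),w[:400,180:480]]))
plan([616,-19,78.5],down())
E
```

```text
[317.38057206 218.32212901]
at 5.6 [617.4 -17.6 260.2] tip [617.7 -17.6 105.2] F [-0.1 -0.7 -1.5] w 42.1 j [ 0.23  0.5  -0.19  0.   -0.87 -0.23]
 travel [ 1.4  1.5 26.7] dr [-0.002 -0.     0.001]
```

View pics/c4.png

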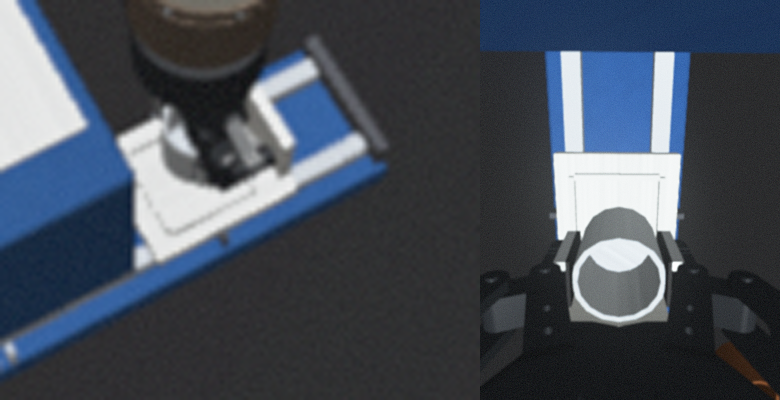

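The pot is centred over the seat to within about 1 mm (pot at u≈619, seat lines at 574 and 661). Now I'll lower it.

Emit:
move_arm(fingers=[30,30,30,30,30,30], travel=[[1,1,8],[1,1,16],[1,1,21],[1,1,24],[1,1,26],[1,1,26]], dr=[[0,0,0],[0,0,0],[0,0,0],[0,0,0],[0,0,0],[0,0,0]])

```text
clock: 6.2
position: [616.1, -19.4, 232.6]
ee_rot: [-0.707, 0.707, 0.0, -0.0]
contact_force: [0.7, 0.5, -3.0]
gripper_width: 41.8
grasp_force: 61.6
```

Emit:
move_arm(fingers=[30,30,30], travel=[[0,0,1.5],[0,0,2],[0,0,2]], dr=[[0,0,0],[0,0,0],[0,0,0]])

```text
clock: 6.5
position: [616.3, -19.4, 231.8]
ee_rot: [0.707, -0.707, 0.0, -0.0]
contact_force: [-2.2, 0.5, 2.7]
gripper_width: 42.0
grasp_force: 62.0
```

Emit:
move_arm(fingers=[46,50,56,62,66,66], travel=[[0,0,0],[0,0,0],[0,0,0],[0,0,0],[0,0,0],[0,0,0]], dr=[[0,0,0],[0,0,0],[0,0,0],[0,0,0],[0,0,0],[0,0,0]])

```text
clock: 7.1
position: [616.2, -19.3, 230.9]
ee_rot: [0.707, -0.707, -0.0, 0.0]
contact_force: [-0.0, 0.4, -0.1]
gripper_width: 65.9
grasp_force: 0.0
```

Emit:
move_arm(fingers=[66,66,66,66,66,66,66], travel=[[0,0,-5],[0,0,-20],[0,0,-45],[0,0,-75],[0,0,-100],[0,0,-100],[0,0,-100]], dr=[[0,0,0],[0,0,0],[0,0,0],[0,0,0],[0,0,0],[0,0,0],[0,0,0]])

```text
clock: 7.8
position: [615.9, -19.3, 331.7]
ee_rot: [-0.707, 0.707, -0.0, 0.001]
contact_force: [-0.3, -0.3, -1.0]
gripper_width: 65.7
grasp_force: 0.0
```

```bash
python3 - <<'E'
from h import *
c=arm.camera_model("wrist"); w=arm.get_image("wrist"); save("w5",w)
print("pot rim expected",proj(c,[616,-18,91]),"floor seat",proj(c,[616,-18,46]))
print([proj(c,[616+a,-18+b,91]).round(1) for a,b in((22,0),(-22,0),(0,22),(0,-22))])
plan([616,90,260],down()); plan([616,75,76],down(60),173)
E
```

```text
pot rim expected [318.12580337 207.34793078] floor seat [318.19595751 192.33071715]
[array([290.6, 207.4]), array([345.6, 207.3]), array([318.2, 232.7]), array([318.1, 180.5])]
at 7.85 [615.7 -19.4 330.6] tip [615.6 -19.3 175.6] F [ 0.3  0.2 -0.4] w 65.8 j [ 0.23  0.43 -0.12 -0.   -1.02 -0.23]
 travel [-109.4   -0.2  -84.4] dr [ 0.001  0.    -0.   ]
at 7.85 [615.7 -19.4 330.6] tip [615.5 -19.3 157.6] F [ 0.3  0.2 -0.4] w 65.8 j [ 0.23  0.43 -0.12 -0.   -1.02 -0.23]
 travel [-244.2   -0.4  168.1] dr [1.000e-03 1.047e+00 0.000e+00]
```

View pics/w5.png

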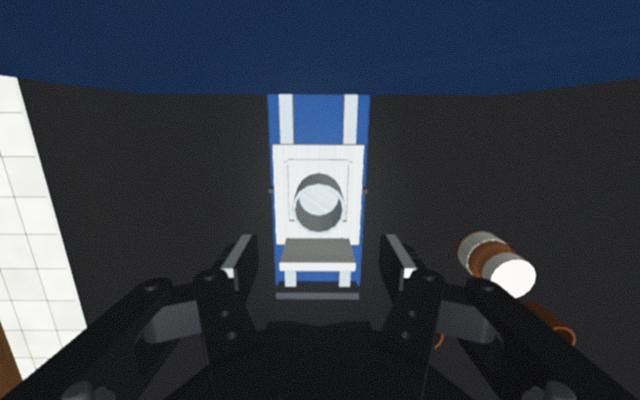

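The pot stands in the seat, centred at (319,203) and inside the seat frame at u 289–348. The tab is behind it at v≈270. Next I'll lean the tool back behind the tab.

Emit:
move_arm(fingers=[40,10,0,0,0,0,0,0,0,0], travel=[[-50,0,0],[-100,0,0],[-145,0,0],[-190,0,0],[-230,0,0],[-244,0,0],[-244,0,0],[-244,0,0],[-244,0,0],[-244,0,20]], dr=[[0,0,0],[0,0.14,0],[0,0.28,0],[0,0.42,0],[0,0.56,0],[0,0.7,0],[0,0.84,0],[0,0.98,0],[0,1.047,0],[0,1.047,0]])

```text
clock: 8.85
position: [616.3, 225.1, 310.1]
ee_rot: [0.613, -0.612, 0.354, 0.353]
contact_force: [-0.2, -0.4, -0.4]
gripper_width: -0.3
grasp_force: 0.0
```

```bash
python3 - <<'E'
from h import *
c=arm.camera_model("top")
T=lambda x,y,z:onz(c,190+(x+.5)/3.3-.5,105+(y+.5)/3.3-.5,z)
for z in(15,25,34):print(z,T(707,200,z),T(723,200,z))
print("head edge top",T(651,150,300),T(651,150,170))
plan([616,70,68],down(60),173)
E
```

```text
15 [ 573.5685332  -168.81798461   15.        ] [ 573.73990941 -181.34926955   15.        ]
25 [ 571.28661485 -166.63640538   25.        ] [ 571.45617457 -179.0348652    25.        ]
34 [ 569.23288835 -164.67298407   34.        ] [ 569.40081321 -176.95190129   34.        ]
head edge top [536.248147   -76.17684511 300.        ] [571.38487349 -98.52227485 170.        ]
at 8.85 [616.3 225.1 310.1] tip [616.5  75.2 223.8] F [-0.2 -0.4 -0.4] w -0.3 j [ 0.66  0.63 -0.23  0.75 -1.54 -1.03]
 travel [-132.2    0.3   82.3] dr [-0.001 -0.001  0.   ]
```

Emit:
move_arm(fingers=[0,0,0,0,0,0,0], travel=[[-33,0,20],[-66,0,41],[-99,0,61],[-120,0,74],[-132,0,82],[-132,0,82],[-132,0,82]], dr=[[0,0,0],[0,0,0],[0,0,0],[0,0,0],[0,0,0],[0,0,0],[0,0,0]])

```text
clock: 9.55
position: [616.4, 219.8, 155.8]
ee_rot: [-0.612, 0.613, -0.353, -0.353]
contact_force: [0.3, -0.4, -0.7]
gripper_width: -0.3
grasp_force: 0.0
```

```bash
python3 - <<'E'
from h import *
c=arm.camera_model("wrist"); w=arm.get_image("wrist"); save("w6",w)
plan([616,-18,68],down(60),173)
print("tab top outer corners exp",proj(c,[616+32,37,96]),proj(c,[616-32,37,96]))
E
```

```text
at 9.6 [616.5 220.  156.7] tip [616.7  70.3  69.9] F [ 0.5 -0.1  0.6] w 0.3 j [ 0.65  0.8  -0.33  0.79 -1.34 -1.22]
 travel [42.3  0.5 77.4] dr [-0.001  0.001 -0.001]
tab top outer corners exp [262.89007294 168.82617086] [373.40628336 168.82342504]
```

View pics/w6.png

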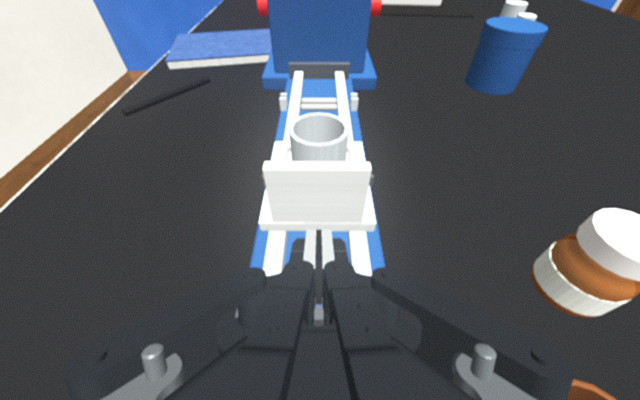

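The view under the head is clear: tab at (318,190), fingertips centred on it below, and the pot upright behind. Now I'll push along world -y, which is tool [0.5D, 0, 0.866D].

Emit:
move_arm(fingers=[0,0,0,0,0,0,0,0,0,0], travel=[[6,0,10.4],[10,0,17.3],[12,0,20.8],[14,0,24.2],[16,0,27.7],[18.5,0,32],[22,0,38.1],[26,0,45],[30,0,52],[34,0,58.9]], dr=[[0,0,0],[0,0,0],[0,0,0],[0,0,0],[0,0,0],[0,0,0],[0,0,0],[0,0,0],[0,0,0],[0,0,0]])

```text
clock: 10.6
position: [616.2, 151.0, 155.7]
ee_rot: [0.612, -0.612, 0.354, 0.353]
contact_force: [1.0, 0.8, 1.1]
gripper_width: -0.2
grasp_force: 0.7
```

```bash
cat > meas.py <<'E'
from h import *
# tab top edge row: bright-white transition down the column just right of centre
c=arm.camera_model("wrist"); w=arm.get_image("wrist"); plan([616,-18,68],down(60),173)
import time; save("m%d"%time.time(),w)
g=cv2.cvtColor(w,cv2.COLOR_RGB2HSV).astype(int)
m=((g[...,1]<45)&(g[...,2]>185)).astype(np.uint8); m=cv2.morphologyEx(m,cv2.MORPH_OPEN,np.ones((3,3)))
n,l,st,ce=cv2.connectedComponentsWithStats(m)
for i in range(1,n):
    if st[i][4]>500 and abs(ce[i][0]-318)<60: print("blob",st[i],ce[i].round(1))
# rows where a wide white band starts/ends
r=m[:,250:390].sum(1); print("band",[(v,int(r[v])) for v in range(90,260,4)])
E
python3 meas.py
```

```text
at 10.65 [615.9 149.6 155.6] tip [ 6.154e+02 -3.000e-01  6.910e+01] F [-0.4 -0.6 -0.3] w 0.1 j [ 0.55  0.77 -0.43  0.89 -1.26 -1.24]
 travel [ 8.  -0.2 15.9] dr [ 0.002 -0.    -0.   ]
blob [  252    92   131   184 14413] [317.2 197.5]
band [(90, 0), (94, 21), (98, 22), (102, 22), (106, 22), (110, 24), (114, 24), (118, 24), (122, 41), (126, 72), (130, 85), (134, 81), (138, 83), (142, 71), (146, 66), (150, 64), (154, 64), (158, 65), (162, 88), (166, 95), (170, 92), (174, 94), (178, 94), (182, 98), (186, 98), (190, 101), (194, 103), (198, 122), (202, 124), (206, 126), (210, 124), (214, 122), (218, 120), (222, 118), (226, 120), (230, 116), (234, 117), (238, 103), (242, 96), (246, 95), (250, 97), (254, 96), (258, 96)]
```

```bash
cat >> meas.py <<'E'
# tab: first row (scanning upward from v=230) where white run through col 300..336 edges at cols 262..375 stops
for u in (266,272,364,370):
    col=m[:,u]; v=225 
    while v>60 and not col[v]: v-=1
    b=v
    while v>60 and col[v]: v-=1
    print(u,"white",v+1,b,"y at z96",onz(c,u,v+.5,96).round(1)[1])
E
python3 meas.py | tail -4
```

```text
266 white 175 225 y at z96 -28.1
272 white 159 225 y at z96 -42.5
364 white 161 225 y at z96 -40.6
370 white 193 225 y at z96 -13.8
```

Emit:
move_arm(fingers=[0,0,0,0,0,0,0,0,0,0], travel=[[4,0,6.9],[8,0,13.9],[12.5,0,21.7],[17.5,0,30.3],[22.5,0,39],[27.5,0,47.6],[32,0,55.4],[36.5,0,63.2],[40,0,69.3],[42.5,0,73.6]], dr=[[0,0,0],[0,0,0],[0,0,0],[0,0,0],[0,0,0],[0,0,0],[0,0,0],[0,0,0],[0,0,0],[0,0,0]])

```text
clock: 11.7
position: [616.0, 65.8, 155.6]
ee_rot: [-0.612, 0.613, -0.353, -0.354]
contact_force: [-1.2, 1.5, -0.5]
gripper_width: -0.1
grasp_force: 0.6
```

```bash
python3 meas.py
```

```text
at 11.75 [615.8  65.2 155.6] tip [615.4 -84.7  69.2] F [-0.6 -0.5  0.3] w 0.1 j [ 0.4   0.73 -0.54  1.04 -1.18 -1.27]
 travel [-34.3  -0.1 -57.2] dr [ 0.002 -0.001 -0.   ]
blob [  252   128   131   148 13415] [317.  204.5]
band [(90, 0), (94, 4), (98, 4), (102, 0), (106, 0), (110, 0), (114, 0), (118, 0), (122, 0), (126, 0), (130, 24), (134, 48), (138, 69), (142, 67), (146, 64), (150, 64), (154, 62), (158, 65), (162, 88), (166, 95), (170, 92), (174, 105), (178, 103), (182, 109), (186, 107), (190, 105), (194, 106), (198, 122), (202, 124), (206, 126), (210, 124), (214, 122), (218, 120), (222, 118), (226, 120), (230, 116), (234, 117), (238, 103), (242, 96), (246, 95), (250, 97), (254, 96), (258, 96)]
266 white 172 225 y at z96 -114.5
272 white 161 225 y at z96 -124.5
364 white 161 225 y at z96 -124.5
370 white 172 225 y at z96 -114.5
```

Emit:
move_arm(fingers=[0,0,0,0,0], travel=[[2,0,3.5],[4,0,6.9],[6,0,10.4],[7.5,0,13],[8.5,0,14.7]], dr=[[0,0,0],[0,0,0],[0,0,0],[0,0,0],[0,0,0]])

```text
clock: 12.25
position: [616.0, 50.4, 155.8]
ee_rot: [0.613, -0.612, 0.354, 0.353]
contact_force: [-7.7, 15.5, 5.2]
gripper_width: 0.3
grasp_force: 7.6
```

Emit:
move_arm(fingers=[0,0,0], travel=[[0.5,0,0.9],[1,0,1.7],[1,0,1.7]], dr=[[0,0,0],[0,0,0],[0,0,0]])

```text
clock: 12.55
position: [615.6, 50.2, 155.9]
ee_rot: [0.614, -0.611, 0.354, 0.352]
contact_force: [-8.6, 15.7, 3.4]
gripper_width: -0.3
grasp_force: 7.8
```

Emit:
move_arm(fingers=[0,0,0], travel=[[0.5,0,0.9],[1,0,1.7],[1,0,1.7]], dr=[[0,0,0],[0,0,0],[0,0,0]])

```text
clock: 12.85
position: [615.4, 49.7, 156.0]
ee_rot: [0.615, -0.611, 0.354, 0.351]
contact_force: [-12.9, 24.2, 5.4]
gripper_width: 0.4
grasp_force: 11.8
```

```bash
python3 meas.py | grep -v band
```

```text
at 12.9 [615.4  49.6 156.1] tip [ 616.4 -100.    69.2] F [-11.9  23.8   6.1] w 0.0 j [ 0.37  0.73 -0.56  1.07 -1.17 -1.28]
 travel [-42.6  -1.2 -70.3] dr [-0.006  0.002  0.002]
blob [  253   134   131   142 13190] [318.5 205.8]
266 white 184 225 y at z96 -120.3
272 white 161 225 y at z96 -140.2
364 white 161 225 y at z96 -140.5
370 white 177 225 y at z96 -126.4
```

Something is blocking the push: 24 N, well above the detent. Before moving again I'll locate the contact from the wrist moment and check where the carriage is.

```bash
ls pics; python3 - <<'E'
from h import *
s=arm.read_state(); F=s["contact_force"];M=s["wrist_torque"]*1000; Rm=R.from_quat(s["ee_rot"]).as_matrix()
print("F",F,"M",M,"tool F",Rm.T@F,"tool M",Rm.T@M)
for nm,m in(("world",M),("toolM",Rm@s["wrist_torque"]*1000)):
    r0=np.cross(F,m)/(F@F); u=F/np.linalg.norm(F); print(nm,"resid",m@u)
    for k in range(-250,251,50):
        r=r0+u*k; print(k,(s["position"]+r).round(0),"tool",(Rm.T@r).round(0))
E
```

```text
c3.png
c4.png
crop.png
crop2.png
m1796000991.png
m1796001007.png
m1796001021.png
m1796001041.png
scene.png
t2.png
top.png
w1.png
w2.png
w3.png
w4.png
w5.png
w6.png
F [-11.87805715  23.79287956   6.12216523] M [ 3561.86475199  1904.87132944 -3422.40185697] tool F [ -6.68055043  11.71875182 -23.72153806] tool M [-3907.4030808  -3570.97939402    92.50457028]
world resid -657.349135239683
-250 [ 599. -194.  -44.] tool [-51.  18. 311.]
-200 [ 577. -150.  -33.] tool [-63.  39. 267.]
-150 [ 556. -106.  -22.] tool [-76.  61. 224.]
-100 [534. -63. -11.] tool [-88.  82. 180.]
-50 [512. -19.   1.] tool [-100.  104.  137.]
0 [490.  24.  12.] tool [-112.  125.   94.]
50 [469.  68.  23.] tool [-125.  147.   50.]
100 [447. 112.  34.] tool [-137.  168.    7.]
150 [425. 155.  46.] tool [-149.  190.  -37.]
200 [403. 199.  57.] tool [-161.  211.  -80.]
250 [382. 242.  68.] tool [-174.  233. -124.]
toolM resid 2921.073096007751
-250 [ 868. -108.  143.] tool [  68. -252.  144.]
-200 [846. -64. 154.] tool [  56. -230.  101.]
-150 [824. -20. 165.] tool [  44. -209.   57.]
-100 [803.  23. 176.] tool [  31. -187.   14.]
-50 [781.  67. 188.] tool [  19. -166.  -30.]
0 [759. 110. 199.] tool [   7. -144.  -73.]
50 [737. 154. 210.] tool [  -5. -123. -117.]
100 [716. 198. 221.] tool [ -18. -101. -160.]
150 [694. 241. 232.] tool [ -30.  -80. -204.]
200 [672. 285. 244.] tool [ -42.  -58. -247.]
250 [650. 328. 255.] tool [ -54.  -37. -290.]
```

```bash
python3 - <<'E'
from h import *
s=arm.read_state(); cn=arm.camera_model("wrist")
# camera at w6: shift by TCP difference (same orientation to 0.01)
c6={"intrinsics":cn["intrinsics"],"pose":np.array(cn["pose"]).copy()}
c6["pose"][:3,3]+=np.array([616.5,220,156.7])-s["position"]
c6["pose"][:3,:3]=np.array(cn["pose"])[:3,:3]
for n,u,v,z in(("marks v97",320,97,34),("marks v107",320,107,34),("L mark",283,101,30),("R mark",354,101,30),("dark",320,68,34),("carr side L",267,177,40),("tab top",318,163,96)):print(n,onz(c6,u,v,z).round(1))
a=[cv2.cvtColor(cv2.imread(f"pics/m17960{k}.png"),cv2.COLOR_BGR2GRAY).astype(np.float32) for k in("00991","01007","01021","01041")]
for i in(2,3):
  for nm,(v0,v1,u0,u1) in(("tab",(165,260,245,300)),("tabR",(165,260,335,390)),("pot",(120,165,285,350))):
    p,q=a[1][v0:v1,u0:u1],a[i][v0:v1,u0:u1]; print(i,nm,cv2.phaseCorrelate(p,q,cv2.createHanningWindow(p.shape[::-1],cv2.CV_32F)))
E
```

```text
marks v97 [ 616.4 -175.1   34. ]
marks v107 [ 616.4 -149.5   34. ]
L mark [ 663.8 -172.    30. ]
R mark [ 572.9 -172.5   30. ]
dark [ 616.6 -267.1   34. ]
carr side L [662.  -17.2  40. ]
tab top [617.5  31.6  96. ]
2 tab ((1.0822737730729806, 1.810176997421074), 0.6648851881424586)
2 tabR ((1.7421063509631374, 2.0302522641564025), 0.7075345463222927)
2 pot ((1.2516665030065113, 1.1687458446676722), 0.6296123089613738)
3 tab ((1.9478814631334807, 3.2981640847276736), 0.24633145795928107)
3 tabR ((1.40496605728897, -9.80758103371221), 0.25533658315738045)
3 pot ((2.5943340268971795, 2.1474977871656264), 0.5101123915778266)
```

```bash
cat > fk.py <<'E'
from h import *
D=[([-1.0244,.3855,.0068,0,-1.194,-.2586],[177.35,-599.12,403.76]),([.02,.07,-.46,0,-1.04,-.01],[406.8,-153.3,384.9]),([.73,.16,-.47,0,-.94,-.73],[427.5,169.1,344.2]),
([.34,.37,-.23,0,-.97,-.34],[575.5,34.4,324.5]),([.23,.5,-.19,0,-.87,-.23],[617.4,-17.6,260.2]),([.23,.43,-.12,0,-1.02,-.23],[615.7,-19.4,330.6]),
([.66,.63,-.23,.75,-1.54,-1.03],[616.3,225.1,310.1]),([.65,.8,-.33,.79,-1.34,-1.22],[616.5,220,156.7]),([.55,.77,-.43,.89,-1.26,-1.24],[615.9,149.6,155.6]),([.4,.73,-.54,1.04,-1.18,-1.27],[615.8,65.2,155.6])]
s=arm.read_state(); D.append((list(s["joints"]),list(s["position"])))
X=lambda t:R.from_euler("x",t).as_matrix();Y=lambda t:R.from_euler("y",t).as_matrix();Z=lambda t:R.from_euler("z",t).as_matrix()
def frames(j,sg,ax): 
    A=Z(j[0]);B=A@Y(j[1]);C=A@Y(j[1]-j[2]);E=C@(X(sg*j[3]) if ax=="x" else Z(sg*j[3]));return A,B,C,E,E@Y(-j[4])
best=None
for ax in"xz":
  for sg in(1,-1):
    M=[];b=[]
    for j,p in D:
        A,B,C,E,T=frames(j,sg,ax)
        M.append(np.c_[A[:,1],[0,0,1],B[:,[0,2]],C[:,[0,2]],E[:,1],T[:,0],T[:,2]]);b.append(p)
    M=np.vstack(M);b=np.hstack(b);x=np.linalg.lstsq(M,b,rcond=1e-4)[0]
    e=np.abs(M@x-b).max(); T=frames(D[-1][0],sg,ax)[4]
    if best is None or e<best[0]: best=(e,sg,ax,x)
    print(ax,sg,"err",e.round(1),x.round(0),"toolz",T[:,0].round(2),"vs",R.from_quat(s["ee_rot"]).as_matrix()[:,2].round(2))
e,sg,ax,x=best
def links(j):
    A,B,C,E,T=frames(j,sg,ax); p0=np.array([0,0,x[1]])+A[:,1]*0; p1=p0+A[:,1]*x[0]; p2=p1+B[:,0]*x[2]+B[:,2]*x[3]
    p3=p2+C[:,0]*x[4]+C[:,2]*x[5]; p4=p3+E[:,1]*x[6]; p5=p4+T[:,0]*x[7]+T[:,2]*x[8]; return np.array([p0,p1,p2,p3,p4,p5]).round(0)
if __name__=="__main__": print(links(D[-1][0]))
E
python3 fk.py
```

```text
x 1 err 34.6 [-334.  187.   33.  529.  476.  -34.  169.   49.  -52.] toolz [-0.58  0.64 -0.5 ] vs [ 0.01 -0.86 -0.5 ]
x -1 err 2.9 [   1.  163.   -3.  562.  430.    3. -160.  124.   -5.] toolz [ 0.01 -0.86 -0.5 ] vs [ 0.01 -0.86 -0.5 ]
z 1 err 42.1 [-273. -148.   12.  637.  293.  193.  119.  100.  -25.] toolz [-0.9   0.02 -0.44] vs [ 0.01 -0.86 -0.5 ]
z -1 err 64.7 [ -33. -191.  -36.  620.  262.  168. -138.   48.   67.] toolz [-0.65 -0.62 -0.44] vs [ 0.01 -0.86 -0.5 ]
[[  0.   0. 163.]
 [ -0.   1. 163.]
 [346. 135. 585.]
 [463. 181. 173.]
 [616. 158. 213.]
 [615.  49. 155.]]
```

```bash
cat >> fk.py <<'E'
def taus(F,M):
    j=D[-1][0]; A,B,C,E,T=frames(j,sg,ax); L=links(j); p=np.array(D[-1][1])
    axes=[(A[:,2],L[0]),(A[:,1],L[1]),(-A[:,1],L[2]),(-C[:,0],L[3]),(-E[:,1],L[4]),(T[:,0],L[5])]
    return [round(float(a@(M+np.cross((p-o)/1000,F))),2) for a,o in axes]
if __name__=="__main__":
    F=s["contact_force"];M=s["wrist_torque"]; print("world M",taus(F,M)); print("tool M",taus(F,R.from_quat(s["ee_rot"]).apply(M)))
    tip=np.array([0,-150,-86])/1000; print("pure tip",taus(F,np.cross(tip,F))); print("y only",taus(np.array([0,24,0]),np.cross(tip,[0,24,0])))
    print(s["joint_efforts"].round(2), s["grasp_force"])
E
python3 fk.py | tail -5
```

```text
world M [11.81, -3.12, -0.19, -2.26, 2.54, 0.1]
tool M [20.03, -1.83, -1.48, 7.15, -0.56, -3.42]
pure tip [13.45, -3.06, -0.25, 0.05, 0.74, 0.02]
y only [14.77, -0.81, 4.47, 2.85, 3.28, 0.01]
[-13.26 -42.12   9.89   1.4   -2.3    0.11] 11.838560923933983
```

Emit:
move_arm(fingers=[0,0,0,0], travel=[[-3,0,-5.2],[-7,0,-12.1],[-12,0,-20.8],[-12,0,-20.8]], dr=[[0,0,0],[0,0,0],[0,0,0],[0,0,0]])

```text
clock: 13.3
position: [616.6, 70.9, 155.6]
ee_rot: [0.613, -0.612, 0.354, 0.353]
contact_force: [0.7, 0.5, -0.7]
gripper_width: 0.1
grasp_force: 0.0
```

```bash
python3 - <<'E'
from h import *
c=arm.camera_model("wrist"); s=arm.read_state(); w=arm.get_image("wrist"); save("b1",w)
print(s["position"],s["contact_force"],s["wrist_torque"],s["grasp_force"])
g=cv2.cvtColor(w,cv2.COLOR_RGB2GRAY).astype(int)
# tab edges: print gray profile down columns beside fingers, with z96 / deck lip positions
for u in(280,300,318,345,360): print(u,[int(x) for x in g[110:240:3,u]])
r=g[190]; print("row190",[int(x) for x in g[190,230:410:4]]); print("row178",[int(x) for x in g[178,230:410:4]])
for y in(-90,-100,-105,-110,-115,-120):print(y,proj(c,[616,y,96]).round(1),proj(c,[616,y,46]).round(1))
E
```

```text
[616.60862168  70.93128162 155.63247611] [ 0.67661062  0.54043174 -0.73277434] [1.67057137 0.01978636 0.00649732] 0.0
280 [94, 132, 143, 104, 104, 114, 117, 127, 143, 149, 152, 154, 219, 255, 255, 255, 255, 255, 255, 255, 255, 255, 255, 255, 237, 230, 231, 231, 230, 229, 229, 230, 232, 232, 227, 234, 232, 230, 227, 229, 227, 251, 230, 227]
300 [102, 132, 151, 102, 178, 254, 208, 204, 205, 207, 209, 203, 244, 252, 181, 186, 186, 182, 185, 183, 201, 255, 255, 255, 239, 233, 231, 232, 230, 230, 231, 232, 234, 231, 231, 234, 230, 232, 226, 232, 230, 251, 227, 111]
318 [96, 131, 146, 246, 226, 213, 213, 210, 216, 213, 213, 217, 214, 212, 252, 227, 212, 210, 210, 209, 214, 255, 255, 255, 240, 233, 231, 230, 228, 230, 230, 231, 231, 233, 231, 233, 229, 230, 228, 233, 116, 82, 77, 81]
345 [95, 125, 151, 103, 94, 218, 255, 219, 150, 148, 165, 254, 254, 214, 206, 207, 202, 206, 207, 205, 210, 255, 255, 255, 244, 232, 230, 231, 229, 228, 230, 231, 232, 232, 232, 233, 231, 232, 229, 229, 227, 240, 231, 230]
360 [99, 113, 139, 101, 96, 115, 135, 140, 146, 149, 148, 149, 194, 255, 255, 255, 255, 255, 255, 255, 255, 255, 255, 255, 242, 229, 230, 229, 230, 226, 228, 231, 233, 232, 230, 231, 230, 230, 228, 229, 231, 240, 228, 226]
row190 [75, 75, 79, 84, 80, 83, 85, 89, 99, 231, 230, 230, 231, 230, 231, 230, 232, 230, 230, 233, 227, 231, 231, 230, 232, 232, 229, 233, 232, 230, 232, 233, 230, 229, 228, 229, 161, 83, 81, 78, 83, 73, 74, 72, 71]
row178 [79, 77, 81, 76, 85, 82, 87, 86, 231, 255, 255, 255, 255, 255, 255, 255, 255, 255, 255, 255, 255, 255, 255, 255, 255, 255, 255, 255, 255, 255, 255, 255, 255, 255, 255, 255, 255, 72, 76, 76, 78, 71, 66, 71, 71]
-90 [319.2 195.7] [319.  248.7]
-100 [319.1 182.6] [319.  236.1]
-105 [319.1 176.5] [319.  230.1]
-110 [319.1 170.6] [319.  224.4]
-115 [319.1 165. ] [319.  218.9]
-120 [319.1 159.6] [319.  213.5]
```

```bash
python3 - <<'E'
from h import *
c=arm.camera_model("wrist"); w=cv2.imread("pics/b1.png"); g=cv2.cvtColor(w,cv2.COLOR_BGR2GRAY).astype(int)
for v in range(108,166,3): print(v,[int(x) for x in g[v,262:378:4]])
for y in(-130,-138,-155,-160,-180,-182): print(y,proj(c,[616,y,91]).round(0),proj(c,[616,y,46]).round(0))
print("marks",proj(c,[572.9,-172.3,30]),proj(c,[663.8,-172.3,30]))
for v in range(96,150,3): print(v,w[v,240:262:3].tolist()[::2],w[v,374:400:6].tolist())
E
```

```text
108 [90, 97, 95, 95, 96, 96, 95, 96, 93, 97, 95, 101, 96, 98, 96, 92, 97, 95, 92, 100, 98, 97, 90, 95, 96, 92, 91, 89, 93]
111 [93, 97, 93, 93, 97, 98, 95, 97, 94, 99, 94, 98, 95, 99, 99, 100, 93, 94, 100, 100, 100, 97, 94, 96, 94, 94, 98, 97, 93]
114 [93, 97, 93, 95, 114, 148, 153, 153, 155, 151, 152, 151, 155, 156, 155, 153, 154, 152, 155, 148, 148, 144, 145, 148, 151, 93, 94, 91, 95]
117 [90, 96, 98, 96, 109, 126, 125, 128, 131, 128, 128, 128, 124, 124, 130, 136, 121, 125, 125, 130, 132, 132, 133, 130, 133, 98, 97, 97, 90]
120 [91, 99, 96, 98, 97, 99, 101, 100, 100, 104, 99, 188, 251, 254, 252, 254, 254, 248, 196, 104, 97, 100, 105, 99, 102, 96, 104, 97, 96]
123 [122, 96, 99, 99, 98, 106, 102, 108, 106, 170, 255, 250, 226, 212, 209, 213, 210, 210, 243, 255, 189, 98, 102, 101, 101, 95, 93, 92, 87]
126 [145, 148, 146, 144, 143, 103, 154, 255, 254, 255, 224, 209, 213, 216, 215, 209, 208, 200, 188, 188, 255, 253, 254, 105, 99, 140, 147, 141, 141]
129 [143, 147, 148, 146, 153, 105, 212, 254, 254, 209, 205, 210, 212, 216, 212, 211, 209, 195, 190, 178, 173, 255, 255, 110, 100, 149, 145, 
[... 3850 characters left out ...]
]]
135 [[81, 76, 74], [156, 103, 69], [154, 102, 67], [158, 108, 73]] [[161, 108, 67], [156, 97, 59], [154, 96, 57], [150, 93, 53], [70, 70, 67]]
138 [[79, 77, 70], [136, 91, 63], [155, 106, 66], [155, 103, 68]] [[155, 105, 65], [153, 99, 63], [155, 98, 63], [155, 102, 64], [70, 69, 66]]
141 [[84, 82, 78], [120, 88, 69], [156, 104, 69], [153, 102, 69]] [[155, 104, 68], [150, 98, 60], [146, 93, 58], [146, 92, 58], [70, 68, 65]]
144 [[74, 74, 66], [87, 79, 75], [120, 85, 66], [125, 90, 70]] [[132, 92, 64], [127, 87, 57], [130, 86, 55], [114, 77, 57], [71, 70, 67]]
147 [[80, 75, 76], [77, 73, 73], [87, 82, 80], [86, 83, 82]] [[77, 71, 73], [73, 72, 70], [74, 68, 68], [72, 71, 67], [67, 63, 61]]
```

Emit:
move_arm(fingers=[0,0,0,0,0,0], travel=[[4,0,6.9],[7,0,12.1],[8,0,13.9],[8.5,0,14.7],[9,0,15.6],[9,0,15.6]], dr=[[0,0,0],[0,0,0],[0,0,0],[0,0,0],[0,0,0],[0,0,0]])

```text
clock: 13.95
position: [616.1, 51.5, 155.7]
ee_rot: [-0.612, 0.613, -0.353, -0.354]
contact_force: [-0.5, -0.5, 0.3]
gripper_width: 0.2
grasp_force: 0.0
```

```bash
python3 - <<'E'
from h import *
s=arm.read_state();print(s["position"],s["contact_force"],s["grasp_force"])
w=cv2.imread("pics/b1.png"); g=cv2.cvtColor(w,cv2.COLOR_BGR2GRAY).astype(int)
for v in range(150,215,3): print(v,g[v,240:274:3].tolist(),"|",g[v,362:400:3].tolist())
E
```

```text
[616.13929131  51.51566821 155.70057564] [-0.4752768  -0.47317481  0.32233549] 0.0
150 [72, 77, 72, 84, 84, 81, 84, 82, 81, 81, 88, 131] | [255, 209, 83, 81, 79, 75, 77, 71, 77, 76, 62, 69, 69]
153 [75, 81, 82, 84, 82, 86, 85, 86, 82, 90, 91, 210] | [255, 245, 77, 84, 76, 75, 75, 72, 74, 71, 66, 64, 73]
156 [78, 77, 81, 77, 87, 76, 86, 88, 88, 85, 89, 245] | [255, 255, 76, 81, 78, 82, 77, 78, 72, 77, 72, 70, 68]
159 [75, 80, 75, 85, 82, 88, 87, 85, 89, 92, 83, 255] | [255, 255, 93, 84, 77, 80, 78, 79, 72, 72, 70, 72, 68]
162 [80, 81, 84, 84, 80, 79, 83, 85, 92, 92, 95, 255] | [255, 255, 109, 78, 80, 77, 74, 74, 71, 75, 75, 71, 73]
165 [75, 83, 74, 81, 84, 83, 89, 87, 91, 82, 128, 255] | [255, 255, 184, 80, 79, 83, 75, 76, 74, 76, 72, 67, 67]
168 [83, 74, 82, 82, 80, 83, 87, 84, 116, 239, 243, 255] | [255, 255, 243, 206, 125, 77, 81, 71, 77, 70, 75, 74, 70]
171 [79, 80, 79, 77, 81, 87, 82, 84, 232, 255, 254, 255] | [255, 255, 254, 254, 228, 78, 77, 77, 77, 74, 74, 71, 73]
174 [80, 82, 86, 83, 83, 85, 89, 88, 255, 255, 255, 255] | [255, 255, 255, 255, 255, 81, 81, 72, 79, 78, 69, 73, 7
[... 832 characters left out ...]
77, 83, 82, 78, 86, 86, 83, 88, 142, 232, 231, 232] | [228, 228, 229, 232, 156, 83, 84, 83, 78, 71, 79, 70, 71]
201 [78, 77, 80, 84, 82, 86, 85, 92, 226, 233, 226, 230] | [229, 228, 228, 246, 215, 79, 81, 79, 76, 76, 74, 76, 75]
204 [80, 81, 87, 82, 83, 88, 88, 85, 255, 246, 230, 230] | [231, 231, 230, 253, 254, 83, 83, 80, 76, 77, 72, 76, 71]
207 [75, 76, 81, 88, 82, 85, 89, 81, 255, 252, 232, 232] | [232, 233, 231, 255, 255, 78, 84, 76, 78, 72, 78, 72, 79]
210 [76, 79, 81, 82, 83, 83, 83, 121, 255, 255, 229, 231] | [231, 229, 233, 255, 255, 101, 89, 83, 79, 77, 73, 72, 71]
213 [77, 80, 79, 79, 84, 84, 83, 160, 255, 255, 230, 230] | [228, 228, 239, 255, 255, 116, 78, 82, 81, 80, 83, 77, 65]
```

Emit:
move_arm(fingers=[0,0,0,0], travel=[[0.5,0,0.9],[1,0,1.7],[1.5,0,2.6],[1.5,0,2.6]], dr=[[0,0,0],[0,0,0],[0,0,0],[0,0,0]])

```text
clock: 14.35
position: [616.0, 50.1, 155.8]
ee_rot: [0.613, -0.612, 0.354, 0.353]
contact_force: [-3.4, 6.8, 1.1]
gripper_width: 0.2
grasp_force: 3.5
```

Emit:
move_arm(fingers=[0,0,0], travel=[[0.5,0,0.9],[1,0,1.7],[1,0,1.7]], dr=[[0,0,0],[0,0,0],[0,0,0]])

```text
clock: 14.65
position: [615.8, 49.5, 155.9]
ee_rot: [0.614, -0.611, 0.354, 0.352]
contact_force: [-8.0, 13.9, 2.9]
gripper_width: -0.3
grasp_force: 7.3
```

```bash
python3 - <<'E'
from h import *
s=arm.read_state();print(s["position"],s["contact_force"],s["wrist_torque"],s["grasp_force"])
c=arm.camera_model("wrist"); w=arm.get_image("wrist"); save("b2",w); g=cv2.cvtColor(w,cv2.COLOR_RGB2GRAY).astype(int)
for u in(280,345,360): print(u,g[130:230:2,u].tolist())
for y in(-95,-100,-105,-110,-115): print(y,proj(c,[616,y,96])[1].round(1))
E
```

```text
[615.7872994   49.46491447 155.89351819] [-7.96945526 13.927666    2.88343563] [ 3.00917208  1.09067131 -1.93443343] 7.335452511906624
280 [100, 102, 100, 99, 106, 104, 102, 114, 149, 146, 145, 147, 151, 151, 152, 227, 255, 255, 255, 255, 255, 255, 255, 255, 255, 255, 255, 255, 255, 255, 255, 255, 255, 255, 255, 255, 255, 255, 255, 255, 237, 233, 233, 231, 233, 231, 230, 229, 232, 231]
345 [101, 96, 101, 232, 255, 254, 254, 254, 200, 152, 156, 156, 157, 152, 154, 155, 191, 254, 255, 253, 223, 207, 207, 209, 206, 212, 211, 209, 209, 212, 205, 212, 209, 211, 255, 255, 255, 255, 255, 255, 240, 233, 236, 231, 233, 232, 230, 231, 230, 231]
360 [98, 97, 100, 98, 100, 98, 104, 108, 140, 149, 143, 147, 149, 152, 145, 217, 255, 255, 255, 255, 255, 255, 255, 255, 255, 255, 255, 255, 255, 255, 255, 255, 255, 255, 255, 255, 255, 255, 255, 255, 240, 232, 231, 232, 233, 232, 231, 227, 227, 231]
-95 220.3
-100 212.4
-105 204.9
-110 197.7
-115 190.9
```

```bash
python3 - <<'E'
from h import *
c=arm.camera_model("wrist"); P=np.array(c["pose"]); print("cam",P[:3,3].round(0),"view",(-P[:3,2]).round(2))
for n,p in(("probe tip",[616,-172,144]),("head edge",[616,-97.5,170]),("pot far rim",[616,-176,91]),("col foot",[616,-262,34])):print(n,proj(c,p).round(0))
g=cv2.cvtColor(cv2.imread("pics/b2.png"),cv2.COLOR_BGR2GRAY)
print("cols 318 v0-200",g[0:200:4,318].tolist()); print("row 60",g[60,240:400:5].tolist()); print("row 20",g[20,240:400:5].tolist())
# pot rim: bright (>235) ring pixels above tab; fit ellipse
m=(g>236).astype(np.uint8); m[198:]=0; m[:125]=0; m[:,:285]=0; m[:,352:]=0
n,l,st,ce=cv2.connectedComponentsWithStats(m)
for i in range(1,n):
    if st[i][4]>60: print(st[i],ce[i].round(0))
h=cv2.cvtColor(cv2.imread("pics/b2.png"),cv2.COLOR_BGR2HSV)
for v in(132,134,136,140,146,150,156,160,166,170,174): print(v,g[v,284:356:3].tolist())
E
```

```text
cam [616. -12. 200.] view [ 0.   -0.69 -0.72]
probe tip [319.  56.]
head edge [319.  57.]
pot far rim [319. 134.]
col foot [319. 134.]
cols 318 v0-200 [85, 82, 85, 84, 85, 88, 83, 87, 83, 84, 85, 86, 66, 72, 203, 181, 86, 90, 90, 87, 87, 86, 90, 89, 88, 86, 90, 94, 94, 94, 99, 150, 119, 110, 250, 214, 218, 212, 211, 215, 213, 219, 219, 249, 233, 210, 216, 217, 215, 220]
row 60 [150, 128, 85, 92, 85, 91, 87, 87, 88, 88, 86, 83, 91, 88, 100, 169, 185, 167, 91, 81, 87, 94, 86, 86, 85, 85, 80, 82, 86, 87, 87, 75]
row 20 [89, 87, 82, 88, 90, 83, 87, 88, 90, 85, 86, 84, 89, 83, 89, 89, 85, 78, 84, 92, 84, 88, 80, 86, 80, 84, 85, 81, 81, 80, 85, 81]
[ 285  134   67   64 1086] [313. 162.]
132 [106, 100, 103, 104, 101, 103, 100, 105, 102, 101, 105, 97, 101, 104, 101, 101, 98, 97, 99, 97, 99, 99, 105, 102]
134 [103, 105, 108, 108, 104, 107, 107, 109, 142, 184, 208, 237, 250, 238, 201, 180, 149, 104, 99, 96, 106, 98, 99, 101]
136 [108, 249, 249, 249, 241, 105, 148, 229, 254, 255, 254, 251, 250, 251, 253, 254, 255, 233, 151, 106, 233, 235, 235, 220]
140 [161, 255, 254, 254, 254, 255, 251, 230, 2
[... 253 characters left out ...]
 211, 212, 217, 213, 210, 209, 201, 195, 189, 182, 170, 158, 177, 255, 254]
156 [255, 245, 255, 191, 201, 207, 212, 214, 218, 215, 216, 216, 216, 210, 209, 205, 195, 188, 179, 174, 160, 150, 255, 252]
160 [254, 244, 255, 231, 197, 211, 211, 214, 220, 217, 218, 218, 212, 213, 208, 203, 197, 186, 177, 168, 157, 193, 255, 250]
166 [255, 255, 157, 251, 255, 234, 213, 217, 220, 214, 218, 218, 216, 212, 207, 204, 190, 189, 173, 209, 255, 254, 210, 255]
170 [255, 221, 157, 168, 212, 251, 255, 253, 238, 228, 223, 221, 216, 211, 213, 218, 226, 253, 255, 254, 232, 210, 201, 252]
174 [254, 255, 159, 174, 182, 189, 196, 224, 244, 252, 253, 254, 255, 254, 253, 250, 246, 233, 215, 217, 211, 213, 206, 246]
```

```bash
python3 - <<'E'
from h import *
for k in("m1796000991","m1796001021","m1796001041","b2"):
    g=cv2.cvtColor(cv2.imread(f"pics/{k}.png"),cv2.COLOR_BGR2GRAY).astype(int)
    print(k)
    for u in(275,290,345,362): print(u,g[186:250:2,u].tolist())
    print("row225",[int(x) for x in g[225,246:394:3]])
E
```

```text
m1796000991
275 [255, 255, 255, 255, 255, 254, 255, 255, 255, 255, 255, 251, 230, 230, 231, 232, 233, 228, 227, 227, 230, 230, 229, 230, 232, 232, 229, 232, 232, 231, 230, 232]
290 [164, 178, 192, 206, 229, 246, 255, 255, 255, 255, 255, 253, 230, 233, 232, 229, 232, 229, 229, 231, 231, 230, 232, 229, 232, 228, 228, 231, 234, 232, 231, 225]
345 [207, 207, 208, 201, 203, 237, 255, 255, 255, 255, 255, 254, 233, 232, 232, 228, 231, 228, 229, 230, 230, 230, 232, 233, 233, 230, 230, 233, 209, 172, 150, 121]
362 [255, 255, 255, 255, 255, 255, 255, 255, 255, 255, 255, 254, 232, 231, 234, 230, 231, 231, 231, 228, 231, 229, 231, 231, 230, 232, 231, 231, 232, 232, 228, 228]
row225 [78, 87, 87, 86, 188, 231, 228, 229, 231, 231, 228, 230, 231, 229, 232, 230, 229, 230, 230, 232, 231, 231, 231, 231, 229, 229, 229, 232, 230, 231, 229, 228, 230, 228, 229, 229, 228, 229, 228, 225, 228, 227, 228, 255, 114, 87, 87, 81, 78, 77]
m1796001021
275 [255, 255, 255, 255, 255, 254, 255, 255, 255, 255, 255, 251, 230, 229, 233, 231, 231, 230, 228, 229, 231, 230, 230, 231, 231, 231, 230, 231, 234, 228, 229, 228]
29
[... 1873 characters left out ...]
, 255, 255, 255, 255, 236, 231, 233, 231, 232, 233, 229, 227, 232, 230, 231, 233, 233, 231, 231, 230, 235, 233, 231, 222]
345 [209, 212, 205, 212, 209, 211, 255, 255, 255, 255, 255, 255, 240, 233, 236, 231, 233, 232, 230, 231, 230, 231, 231, 232, 232, 232, 231, 232, 211, 178, 147, 122]
362 [255, 255, 255, 255, 255, 255, 255, 255, 255, 255, 255, 255, 241, 232, 231, 232, 232, 231, 229, 230, 230, 228, 229, 234, 231, 232, 233, 231, 232, 231, 229, 232]
row225 [83, 88, 84, 87, 107, 232, 229, 233, 230, 229, 229, 230, 229, 231, 229, 230, 231, 230, 233, 229, 231, 231, 229, 231, 230, 231, 230, 230, 229, 231, 228, 232, 230, 231, 229, 230, 228, 228, 230, 228, 227, 226, 230, 229, 204, 89, 87, 84, 81, 76]
```

```bash
python3 - <<'E'
from h import *
def cam(pos):
    c=arm.camera_model("wrist");s=arm.read_state();P=np.array(c["pose"]).copy();P[:3,3]+=np.array(pos)-s["position"];return {"intrinsics":c["intrinsics"],"pose":P}
for k,pos in(("w6",[616.5,220,156.7]),("m1796000991",[615.9,149.6,155.6]),("m1796001021",[615.8,65.2,155.6]),("m1796001041",[615.4,49.6,156.1]),("b1",[616.6,70.9,155.6]),("b2",[615.8,49.5,155.9])):
    g=cv2.cvtColor(cv2.imread(f"pics/{k}.png"),cv2.COLOR_BGR2GRAY).astype(int); c=cam(pos)
    # left/right pot wall extent on a row ~25 px above tab top: darker-than-230 run around u=318
    def run(v):
        r=g[v]; a=b=318
        while a>200 and r[a-1]<240:a-=1
        while b<430 and r[b+1]<240:b+=1
        return a,b
    vs={"w6":(150,156),"b1":(156,160,164)}.get(k,(178,182,186,190))
    col=g[:,318]; br=[v for v in range(80,200) if col[v]>243]
    print(k,[run(v) for v in vs],"bright v",br, "y@91",[round(onz(c,318,v,91)[1],1) for v in (br[0],max(x for x in br if x<br[0]+60))] if br else "")
E
```

```text
w6 [(288, 348), (292, 345)] bright v [99, 100, 105, 106, 113, 114, 143, 144, 145, 161, 162, 163, 164, 165, 166, 167, 168, 169, 170] y@91 [np.float64(-57.9), np.float64(6.5)]
m1796000991 [(288, 348), (289, 348), (289, 347), (290, 347)] bright v [127, 128, 129, 130, 134, 135, 136, 172, 173, 174, 175, 197, 198, 199] y@91 [np.float64(-84.1), np.float64(-32.7)]
m1796001021 [(288, 348), (289, 348), (289, 347), (290, 347)] bright v [134, 135, 136, 172, 173, 174, 175, 197, 198, 199] y@91 [np.float64(-159.7), np.float64(-117.1)]
m1796001041 [(290, 350), (290, 349), (291, 349), (291, 348)] bright v [135, 136, 172, 173, 174, 175, 198, 199] y@91 [np.float64(-174.8), np.float64(-133.2)]
b1 [(288, 350), (292, 348), (292, 348)] bright v [119, 120, 121, 152, 153, 154, 172, 173, 174, 175, 176, 177, 178, 179, 180, 181] y@91 [np.float64(-173.7), np.float64(-108.8)]
b2 [(290, 350), (290, 349), (291, 349), (291, 348)] bright v [134, 135, 136, 172, 173, 174, 175, 198, 199] y@91 [np.float64(-175.8), np.float64(-133.1)]
```

Emit:
move_arm(fingers=[0,0,0,0], travel=[[0.5,0,0.9],[1,0,1.7],[1.5,0,2.6],[1.5,0,2.6]], dr=[[0,0,0],[0,0,0],[0,0,0],[0,0,0]])

```text
clock: 15.1
position: [616.5, 44.6, 155.8]
ee_rot: [0.613, -0.612, 0.354, 0.353]
contact_force: [0.7, 2.4, 0.2]
gripper_width: -0.1
grasp_force: 1.5
```

```bash
python3 - <<'E'
from h import *
s=arm.read_state();print(s["clock"],s["position"],R.from_quat(s["ee_rot"]).as_matrix()[:,2].round(3),s["contact_force"],s["wrist_torque"],s["grasp_force"])
im=arm.get_image("scene"); save("s3",im); t=arm.get_image("top"); save("t3",t)
# anything moved? compare with first pictures on bystanders
for k,a,b,bx in(("jar",cv2.imread("pics/top.png"),t[...,::-1],(195,240,295,335)),("cup",cv2.imread("pics/top.png"),t[...,::-1],(185,225,190,228)),("can",cv2.imread("pics/top.png"),t[...,::-1],(235,285,430,490)),("br1",cv2.imread("pics/top.png"),t[...,::-1],(178,205,264,292)),("br2",cv2.imread("pics/top.png"),t[...,::-1],(238,266,260,288)),("head",cv2.imread("pics/top.png"),t[...,::-1],(60,150,390,500))):
    d=np.abs(a[bx[0]:bx[1],bx[2]:bx[3]].astype(int)-b[bx[0]:bx[1],bx[2]:bx[3]]).mean(); print(k,d.round(1))
E
```

```text
15.1 [616.46398359  44.55142735 155.80479704] [ 0.002 -0.865 -0.501] [0.7274122  2.43141079 0.17760842] [ 2.09224266 -0.0599572   0.12438479] 1.4950470440089703
jar 2.9
cup 48.3
can 2.7
br1 30.3
br2 118.3
head 2.9
```

It broke free from a sticky spot. The tip is now at y≈-105 with about 2 N, so I'll continue in small steps.

Emit:
move_arm(fingers=[0,0,0,0,0], travel=[[0.5,0,0.9],[1,0,1.7],[1.5,0,2.6],[1.5,0,2.6],[1.5,0,2.6]], dr=[[0,0,0],[0,0,0],[0,0,0],[0,0,0],[0,0,0]])

```text
clock: 15.7
position: [615.7, 40.0, 155.5]
ee_rot: [-0.612, 0.613, -0.353, -0.354]
contact_force: [0.1, 0.2, -0.4]
gripper_width: -0.2
grasp_force: 0.0
```

```bash
cat > tab.py <<'E'
from h import *
import time
s=arm.read_state(); c=arm.camera_model("wrist"); w=arm.get_image("wrist"); save("k%d"%time.time(),w)
g=cv2.cvtColor(w,cv2.COLOR_RGB2GRAY).astype(int)
print(s["clock"],"tip y",(s["position"]+R.from_quat(s["ee_rot"]).as_matrix()[:,2]*173)[1].round(1),"F",s["contact_force"].round(1),"pad",round(s["grasp_force"],1))
vo=[]
for u in(280,290,345,355):
    col=g[:,u]; v=228
    while v>120 and col[v]<243: v-=1
    vo.append(v)
y=onz(c,318,np.median(vo)+.5,96)[1]; print("tab face rows",vo,"y",y.round(1),"to go (station -172.3 seat):",round(y-55+172.3,1))
col=g[:,318]; print("bright rows 318",[v for v in range(90,200) if col[v]>243])
E
python3 tab.py
```

```text
15.7 tip y -109.8 F [ 0.1  0.2 -0.4] pad 0.0
tab face rows [208, 208, 208, 208] y -112.1 to go (station -172.3 seat): 5.2
bright rows 318 [134, 135, 136, 172, 173, 174, 175, 197, 198, 199]
```

Emit:
move_arm(fingers=[0,0,0], travel=[[0.5,0,0.9],[0.8,0,1.4],[0.8,0,1.4]], dr=[[0,0,0],[0,0,0],[0,0,0]])

```text
clock: 16.05
position: [616.0, 38.9, 155.6]
ee_rot: [-0.612, 0.612, -0.353, -0.354]
contact_force: [0.0, 0.5, 0.2]
gripper_width: 0.4
grasp_force: 0.0
```

```bash
python3 tab.py; python3 - <<'E'
from h import *
c=arm.camera_model("wrist");s=arm.read_state();P=np.array(c["pose"]).copy();P[:3,3]+=np.array([616.5,220,156.7])-s["position"];c6={"intrinsics":c["intrinsics"],"pose":P}
g=cv2.cvtColor(cv2.imread("pics/w6.png"),cv2.COLOR_BGR2GRAY).astype(int)
print("w6 col285",g[154:182,285].tolist()); print([ (v,onz(c6,318,v,96)[1].round(1)) for v in(166,168,170,172)])
print("side pins/marks cols", [(v,g[v,255:270:3].tolist(),g[v,366:380:3].tolist()) for v in range(168,188,2)])
print("marks", [(v,g[v,276:292:2].tolist()) for v in range(90,114,2)])
E
```

```text
16.05 tip y -110.9 F [0.  0.5 0.2] pad 0.0
tab face rows [208, 208, 208, 208] y -113.2 to go (station -172.3 seat): 4.1
bright rows 318 [134, 135, 136, 172, 173, 174, 196, 197, 198, 199]
w6 col285 [254, 254, 254, 253, 253, 252, 252, 254, 255, 255, 255, 255, 255, 255, 255, 255, 252, 237, 230, 229, 230, 231, 232, 231, 229, 231, 231, 230]
[(166, np.float64(33.6)), (168, np.float64(35.4)), (170, np.float64(37.2)), (172, np.float64(38.9))]
side pins/marks cols [(168, [82, 86, 112, 255, 255], [255, 255, 111, 79, 77]), (170, [80, 87, 102, 252, 251], [254, 255, 115, 79, 82]), (172, [85, 82, 90, 230, 228], [230, 231, 93, 84, 86]), (174, [82, 89, 100, 220, 228], [230, 231, 129, 83, 77]), (176, [83, 80, 101, 212, 231], [229, 223, 150, 84, 79]), (178, [82, 85, 94, 194, 230], [230, 210, 116, 76, 85]), (180, [85, 84, 89, 164, 230], [231, 188, 100, 81, 80]), (182, [85, 90, 85, 141, 230], [231, 166, 101, 82, 77]), (184, [86, 83, 89, 129, 229], [229, 168, 96, 88, 80]), (186, [82, 87, 87, 108, 226], [225, 237, 82, 84, 82])]
marks [(90, [79, 78, 80, 78, 99, 142, 145, 158]), (92, [77, 77, 128, 177, 189, 186, 142, 182]), (94, [79, 81, 195, 245, 245, 227, 147, 210]), (96, [77, 88, 196, 231, 227, 205, 148, 226]), (98, [78, 120, 251, 251, 250, 217, 148, 236]), (100, [76, 116, 213, 223, 221, 198, 157, 251]), (102, [84, 96, 201, 212, 214, 198, 169, 255]), (104, [80, 89, 197, 214, 212, 201, 189, 255]), (106, [88, 84, 180, 210, 212, 195, 204, 255]), (108, [83, 85, 168, 214, 214, 189, 224, 255]), (110, [83, 84, 143, 199, 195, 183, 237, 255]), (112, [84, 78, 118, 156, 153, 161, 250, 255])]
```

Emit:
move_arm(fingers=[0,0,0], travel=[[0.4,0,0.7],[0.7,0,1.2],[0.7,0,1.2]], dr=[[0,0,0],[0,0,0],[0,0,0]])

```text
clock: 16.4
position: [616.1, 37.7, 155.7]
ee_rot: [-0.612, 0.612, -0.353, -0.354]
contact_force: [0.6, 0.9, 0.6]
gripper_width: -0.2
grasp_force: 0.0
```

```bash
python3 tab.py
```

```text
16.4 tip y -112.1 F [0.6 0.9 0.6] pad 0.0
tab face rows [208, 208, 208, 208] y -114.5 to go (station -172.3 seat): 2.8
bright rows 318 [134, 135, 136, 172, 173, 174, 175, 196, 197, 198, 199]
```

Emit:
move_arm(fingers=[0,0,0], travel=[[0.4,0,0.7],[0.6,0,1],[0.6,0,1]], dr=[[0,0,0],[0,0,0],[0,0,0]])

```text
clock: 16.75
position: [616.1, 36.5, 155.7]
ee_rot: [-0.612, 0.612, -0.353, -0.354]
contact_force: [0.0, 1.4, 0.0]
gripper_width: -0.0
grasp_force: 0.0
```

```bash
python3 tab.py
```

```text
16.75 tip y -113.3 F [0.  1.4 0. ] pad 0.0
tab face rows [208, 208, 208, 208] y -115.7 to go (station -172.3 seat): 1.6
bright rows 318 [134, 135, 136, 172, 173, 174, 175, 197, 198, 199]
```

Emit:
move_arm(fingers=[0,0,0,0], travel=[[-2,0,-3.5],[-4,0,-6.9],[-4,0,-6.9],[-4,0,-6.9]], dr=[[0,0,0],[0,0,0],[0,0,0],[0,0,0]])

```text
clock: 17.2
position: [616.1, 44.9, 155.6]
ee_rot: [0.613, -0.612, 0.354, 0.353]
contact_force: [0.7, -0.5, -0.1]
gripper_width: -0.2
grasp_force: 0.0
```

```bash
python3 tab.py; python3 - <<'E'
from h import *
import glob
c=arm.camera_model("wrist"); f=sorted(glob.glob("pics/k*.png"))[-1]
g=cv2.cvtColor(cv2.imread(f),cv2.COLOR_BGR2GRAY).astype(int)
print(g[180:215,285].tolist()); print([(v,onz(c,318,v,96)[1].round(1)) for v in(192,196,200,204,208)])
E
```

```text
17.2 tip y -104.9 F [ 0.7 -0.5 -0.1] pad 0.0
tab face rows [196, 196, 196, 196] y -115.5 to go (station -172.3 seat): 1.8
bright rows 318 [127, 128, 129, 163, 164, 165, 185, 186, 187, 188, 189, 190, 191, 192, 193, 194, 195, 196]
[255, 255, 255, 255, 255, 255, 255, 255, 255, 255, 255, 255, 255, 255, 255, 255, 248, 236, 233, 232, 230, 234, 232, 231, 233, 232, 234, 233, 229, 229, 228, 229, 231, 232, 232]
[(192, np.float64(-119.0)), (196, np.float64(-116.1)), (200, np.float64(-113.2)), (204, np.float64(-110.4)), (208, np.float64(-107.7))]
```

```bash
python3 - <<'E'
from h import *
import glob
c=arm.camera_model("wrist"); f=sorted(glob.glob("pics/k*.png"))[-1]
g=cv2.cvtColor(cv2.imread(f),cv2.COLOR_BGR2GRAY).astype(int)
for v in range(136,200,2): print(v,g[v,244:280:3].tolist(),"|",g[v,356:392:3].tolist())
for n,x in(("-",570.5),("+",662.5)):
  for y in(-162,-167,-172,-177): print(n,y,proj(c,[x,y,30]).round(0),proj(c,[x,y,40]).round(0))
s=cv2.imread("pics/s3.png"); cs=arm.camera_model("scene"); 
for y in(-160,-170,-180):print("scene",proj(cs,[664,y,30]).round(1))
t=cv2.cvtColor(cv2.imread("pics/scene.png"),cv2.COLOR_BGR2GRAY).astype(int); 
for v in range(308,330,1): print(v,t[v,262:296].tolist())
E
```

```text
136 [144, 141, 144, 146, 138, 111, 108, 106, 106, 108, 110, 107] | [99, 103, 104, 97, 101, 96, 96, 95, 126, 149, 146, 138]
138 [147, 145, 145, 150, 147, 146, 144, 142, 142, 145, 140, 111] | [95, 92, 131, 141, 141, 141, 140, 144, 143, 146, 147, 144]
140 [146, 149, 148, 144, 145, 146, 145, 144, 149, 149, 147, 112] | [106, 100, 139, 145, 150, 145, 143, 145, 148, 141, 143, 149]
142 [144, 143, 145, 148, 146, 145, 145, 146, 147, 146, 145, 115] | [99, 108, 143, 153, 150, 151, 149, 150, 150, 150, 146, 151]
144 [125, 129, 128, 130, 131, 130, 137, 132, 137, 138, 130, 124] | [100, 105, 146, 136, 136, 141, 136, 136, 141, 143, 140, 142]
146 [101, 101, 97, 101, 104, 107, 108, 106, 105, 112, 126, 125] | [103, 99, 143, 106, 109, 110, 104, 108, 99, 102, 105, 101]
148 [102, 99, 102, 99, 98, 103, 100, 99, 107, 104, 131, 144] | [137, 137, 145, 113, 103, 100, 97, 102, 101, 99, 96, 96]
150 [96, 97, 96, 98, 101, 104, 98, 100, 103, 105, 136, 151] | [167, 151, 153, 112, 100, 100, 102, 92, 95, 92, 90, 91]
152 [95, 94, 100, 99, 101, 98, 101, 103, 102, 98, 137, 145] | [181, 146, 145, 119, 98, 101, 102, 95, 101,
[... 5398 characters left out ...]
[90, 93, 93, 93, 93, 90, 93, 92, 93, 93, 91, 88, 81, 71, 58, 50, 43, 42, 44, 45, 48, 47, 48, 50, 47, 48, 44, 48, 47, 39, 48, 49, 47, 49]
326 [95, 93, 94, 93, 93, 92, 94, 92, 93, 89, 81, 74, 60, 51, 46, 43, 46, 44, 46, 48, 47, 48, 46, 43, 46, 45, 51, 47, 46, 44, 48, 46, 44, 45]
327 [90, 92, 91, 92, 93, 93, 89, 89, 80, 70, 60, 47, 45, 39, 46, 44, 44, 47, 47, 49, 47, 45, 48, 49, 46, 44, 45, 47, 46, 46, 48, 49, 47, 44]
328 [93, 91, 94, 91, 90, 91, 82, 72, 60, 51, 43, 39, 45, 42, 42, 49, 45, 47, 45, 47, 43, 47, 47, 48, 46, 48, 46, 47, 49, 48, 49, 47, 44, 45]
329 [92, 91, 91, 88, 84, 73, 60, 52, 44, 41, 41, 47, 48, 46, 48, 49, 46, 48, 47, 46, 44, 49, 45, 47, 47, 47, 48, 46, 47, 49, 49, 45, 49, 47]
```

```bash
python3 - <<'E'
from h import *
c=arm.camera_model("scene"); im=arm.get_image("scene"); save("s4",im)
a=cv2.cvtColor(cv2.imread("pics/scene.png"),cv2.COLOR_BGR2GRAY).astype(int); b=cv2.cvtColor(cv2.imread("pics/s4.png"),cv2.COLOR_BGR2GRAY).astype(int)
print("initial pin area"); 
for v in range(284,296): print(v,a[v,326:345].tolist())
print("now, mark area")
for v in range(310,325): print(v,b[v,268:294].tolist())
for z in(20,30,38): print(z,[onz(c,u,v,z).round(1) for u,v in((282.2,316.8),(277.8,319.4),(335.4,289.7))])
E
```

```text
initial pin area
284 [230, 228, 222, 216, 196, 192, 196, 217, 228, 229, 232, 231, 227, 215, 177, 146, 116, 98, 94]
285 [222, 211, 193, 192, 193, 214, 224, 229, 231, 231, 227, 219, 179, 148, 120, 100, 92, 91, 90]
286 [189, 174, 187, 216, 225, 230, 231, 232, 227, 216, 180, 149, 117, 101, 90, 90, 90, 91, 92]
287 [189, 210, 224, 229, 232, 230, 228, 220, 178, 144, 117, 103, 94, 93, 92, 93, 93, 92, 90]
288 [222, 229, 232, 232, 231, 224, 188, 146, 112, 91, 90, 93, 91, 89, 89, 92, 92, 87, 81]
289 [231, 231, 232, 229, 210, 163, 124, 97, 82, 73, 78, 88, 89, 93, 91, 87, 80, 66, 55]
290 [230, 223, 211, 171, 140, 111, 97, 91, 83, 63, 63, 79, 89, 85, 79, 73, 56, 47, 43]
291 [214, 175, 143, 110, 100, 92, 90, 93, 88, 75, 70, 78, 78, 67, 56, 47, 40, 41, 44]
292 [147, 118, 100, 92, 89, 90, 94, 93, 90, 85, 76, 71, 58, 48, 45, 42, 44, 45, 46]
293 [99, 91, 93, 92, 95, 92, 92, 88, 83, 70, 59, 52, 40, 42, 44, 47, 45, 48, 45]
294 [93, 92, 91, 93, 92, 90, 87, 74, 60, 52, 44, 40, 43, 45, 44, 47, 49, 48, 49]
295 [92, 92, 92, 89, 83, 77, 62, 49, 45, 42, 43, 45, 52, 47, 48, 46, 45, 49, 48]
now, mark area
310 [41
[... 1333 characters left out ...]
 154, 127, 94, 81, 78, 69, 56, 44, 38, 39, 44, 48, 47, 47, 46, 47]
322 [151, 136, 113, 98, 92, 93, 91, 93, 91, 100, 110, 98, 78, 66, 53, 46, 42, 41, 42, 49, 48, 50, 49, 46, 49, 48]
323 [115, 102, 92, 90, 92, 93, 94, 95, 92, 89, 82, 75, 56, 46, 42, 41, 45, 46, 46, 49, 46, 45, 46, 50, 47, 46]
324 [95, 91, 92, 91, 94, 93, 94, 90, 81, 70, 58, 47, 43, 41, 43, 47, 47, 46, 46, 47, 45, 46, 47, 45, 46, 44]
20 [array([ 656.8, -166.6,   20. ]), array([ 657.3, -178.8,   20. ]), array([659.9, -18. ,  20. ])]
30 [array([ 659.8, -167.4,   30. ]), array([ 660.4, -179.6,   30. ]), array([662.9, -20.2,  30. ])]
38 [array([ 662.3, -168.1,   38. ]), array([ 662.8, -180.2,   38. ]), array([665.4, -22. ,  38. ])]
```

```bash
python3 - <<'E'
from h import *
c=arm.camera_model("scene")
a=cv2.cvtColor(cv2.imread("pics/scene.png"),cv2.COLOR_BGR2GRAY).astype(float); b=cv2.cvtColor(cv2.imread("pics/s4.png"),cv2.COLOR_BGR2GRAY).astype(float)
d=np.clip(a-b,0,None)[316:323,277:285]; d[d<8]=0; v,u=np.mgrid[316:323,277:285]; pn=(np.sum(d*u)/d.sum(),np.sum(d*v)/d.sum()); print("pin now",pn)
p0=(335.4,290.1)
for z in(20,30,38): print(z,"pin0",onz(c,*p0,z).round(1),"now",onz(c,*pn,z).round(1),"marks mid",((onz(c,282.2,316.8,z)+onz(c,277.8,319.4,z))/2).round(1))
E
python3 - <<'E'
E
```

```text
pin now (np.float64(279.97058823529414), np.float64(319.1078431372549))
20 pin0 [660.8 -18.5  20. ] now [ 659.3 -173.9   20. ] marks mid [ 657.1 -172.7   20. ]
30 pin0 [663.8 -20.7  30. ] now [ 662.3 -174.7   30. ] marks mid [ 660.1 -173.5   30. ]
38 pin0 [666.3 -22.5  38. ] now [ 664.7 -175.3   38. ] marks mid [ 662.6 -174.2   38. ]
```

The carriage pin now sits between the two station marks, within about 1 mm of their midpoint, and the carriage stays put with the tool withdrawn. I'll retreat and check once more.

Emit:
move_arm(fingers=[0,0,0,0,0,0,0,0], travel=[[-5,0,-8.7],[-10,0,-17.3],[-17,0,-29.4],[-25,0,-43.3],[-30,0,-52],[-30,0,-52],[-30,0,-52],[-30,0,-52]], dr=[[0,0,0],[0,0,0],[0,0,0],[0,0,0],[0,0,0],[0,0,0],[0,0,0],[0,0,0]])

```text
clock: 18.1
position: [615.9, 104.2, 155.6]
ee_rot: [-0.612, 0.612, -0.353, -0.354]
contact_force: [-0.4, 0.1, -0.3]
gripper_width: 0.0
grasp_force: 0.0
```

```bash
python3 - <<'E'
from h import *
c=arm.camera_model("wrist"); w=arm.get_image("wrist"); g=cv2.cvtColor(w,cv2.COLOR_RGB2GRAY).astype(int); s=arm.read_state()
print(s["clock"],s["contact_force"].round(1))
print("exp: tab outer",proj(c,[616,-116,96]).round(1),"pot rim near/far",proj(c,[616,-147,91]).round(1),proj(c,[616,-191,91]).round(1))
print([(v,int(g[v,318])) for v in range(90,185,2) if g[v,318]>225]); print("col285",g[150:185:2,285].tolist())
b=cv2.cvtColor(arm.get_image("scene"),cv2.COLOR_RGB2GRAY).astype(int); print(b[319,274:286].tolist(),b[320,274:286].tolist())
E
```

```text
18.15 [ 0.2 -0.3  0.7]
exp: tab outer [317.3 132.3] pot rim near/far [317.3 115.1] [317.4  89.1]
[(90, 245), (92, 239), (114, 248), (116, 244), (126, 253), (128, 255), (130, 255), (132, 255), (134, 239), (136, 229), (138, 231), (140, 230), (142, 231), (144, 231), (146, 228), (148, 228), (150, 230), (152, 229), (154, 229), (156, 231), (158, 232), (160, 231), (162, 232), (164, 232), (166, 233), (168, 232), (170, 229), (172, 231), (174, 231), (176, 227), (178, 229), (180, 231), (182, 228), (184, 240)]
col285 [230, 230, 227, 229, 232, 230, 231, 231, 233, 229, 229, 232, 228, 229, 230, 231, 229, 238]
[135, 111, 127, 186, 196, 130, 81, 83, 120, 118, 99, 82] [109, 96, 113, 170, 197, 153, 93, 79, 97, 92, 77, 62]
```

The tab, the pot rim and the pin all match the seated-in-detent positions, and the robot touches nothing. I'm handing the job in.

```bash
python3 -c "
from bench import arm
print(arm.job_done())"
```

```text
the job is handed in; nothing more can be done
None
```

I handed the job in at about 18 s: the pot stands upright in the seat and the carriage rests within about 1 mm of the station marks; the carriage briefly stuck under a push of about 24 N short of the detent, I didn't check the cup, jar and canister after the final retreat (the cup was hidden in my one earlier check), and no verdict came back.

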